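# Weigh the parcel on the hand scale and sort it for the post

## Robot

A 6-joint arm with a two-finger parallel gripper is mounted at the origin on the work surface. World frame = base frame: x ahead of the robot, y to its left, z up, the work surface at z = 0. Lengths are in mm, angles in rad, forces in N, time in s.
With the tool pointing down it reaches from about 350 to 875 mm from the base axis. Payload 4.2 kg.
Tool frame: the origin (TCP) lies at the very end of the fingers, on their centre line; the grasp point (between the pads) lies 19 mm behind it; z points along the fingers, y is the direction in which the jaws open and shut (so a half turn about z gives the same grasp; the last joint's range is limited). The gripper opens to 85 mm and grips with 20 to 120 N. Pads are 22 mm wide; open, the fingers measure 114 mm over their backs; the gripper's body (76 mm by 85 mm) begins 54 mm behind the grasp point. The pads swing forward as they close: fully open they stand 13 mm farther back than shut.
Start: joints at [1.573, 0.385, 0.008, 0, -1.194, -0.259], TCP at [158.71, 604.492, 231.312] pointing down, gripper open.
Joint ranges: [-3.14, 3.14], [-1.21, 2.06], [-1.07, 1.41], [-3.16, 2.05], [-2.99, -0.16], [-3.1, 3.1]. Speed limits (rad/s): [2.79, 2.79, 3.14, 3.14, 3.14, 3.14].

## Interface

Orientations are given as a unit quaternion [x, y, z, w].
In Python, from bench import arm gives the robot as it stands.
- The arm moves only by the tool apply_moves, never from a script. Its argument "plan" is one flat list of numbers, 5 for each row, row after row: the gripper's target within -1 to 1 (shut at 1, half-way at 0, fully open at -1), then the shift along the world's x, y, z in m, then the turn about the world's z in degrees. A call has 1 to 8 rows; each row is the pose to reach, as a shift and turn from the pose commanded when the call began; what a row does not reach only later rows make up. A row lasts 1/12 s, in which the tool goes at most 41.7 mm and 7.16 degrees, less where a joint would pass 70% of its speed; a pose out of reach is approached as far as the arm can. A call with a gripper value outside its range is refused whole. The fingers move at their own pace and stop on an object; the grip force is fixed at half the most. Time passes only in rows, so rows that repeat a pose let the fingers close. It gives the time, the measured TCP pose, the force and the opening at its end, in the units of the state.
- arm.read_state(): the state, without advancing time (a new reading comes with each control period).
- arm.get_image(name): name is "scene" or "top"; returns a dict with "color" (480x640x3 uint8, red, green, blue), "range_z" (480x640 float32, mm along the optical axis (not along the pixel's ray), 0 where there is no reading), "camera_matrix" (3x3 intrinsics, pixels), "k1" (the pictures are not rectified: a ray, as slopes to the right and down, at radius r is drawn at 1 + k1 r^2 times it, then the intrinsics apply), "camera_from_world" (4x4, takes a point from world to camera coordinates). Camera axes: x right, y down, z forward; pixel columns grow to the right and rows downward; lengths in mm; the calibration is good to about 2 mm. A picture is of the moment at which its call begins.
- arm.job_done(): hands the job in, once; it reports no verdict.
The state is a dict: "clock": time; "joints": joint angles; "joint_vel": joint speeds; "joint_efforts": joint torques, N m; "position": TCP position; "ee_rot": TCP orientation; "contact_force": force on the tool from outside, world axes, zero at the start; "wrist_torque": the same for the moment, N m; "gripper_width": finger opening in mm.
Only numpy, scipy, OpenCV 4.12 (cv2) and the standard library are available. Lean on these libraries where they do the work, as an engineer would, in place of code of your own. Each camera call takes 0.05 s, during which the arm holds its last target.

## Task

Take the spring hand scale from its sloping rest, hook it under the parcel's handle and lift the parcel just clear of the shelf, keeping it low (under 10 cm) and still for about two seconds to read its weight. Over 500 g, set it down gently in the middle of the blue courier mat; otherwise in the middle of the cork letter-post mat. Then unhook the scale and lay it back in its rest; carry the parcel slowly and only by the scale, and leave the other things on the shelf alone.

Things in the scene. Friction and masses are not known exactly. Their poses are not given: they have to be found in the camera images.
- scale_grip (a point): Spring hand scale (luggage-scale type): centre of its black T grip, a bar 26 x 100 x 26 mm (own x, y, z). Own z runs up the scale's length (hook at the lower end), y along the T bar, x out of the white face. Pinch the bar across its 26 mm x width, coming along the scale's own length: then it hangs upright when the tool is upright.
- scale: The whole scale, 0.2 kg, origin and axes as scale_grip. Below the grip a 14 mm round neck down to z = -35 mm, a grey case 24 x 46 mm (x, y) down to z = -88 mm, then the steel hook. At the start it leans in its rest, own z 0.50 rad (29 degrees) off vertical, grip end nearer the robot, face up and away from the robot, the grip's centre 165 mm above the shelf.
- hook_seat (a point): Where the centre of a hung 10 mm bar rests in the hook: unloaded 144 mm below the grip's centre; moves down with the spring. Axes as the scale. J hook of 7 mm round steel in the x-z plane: back on the -x side (to -19.5 mm), bottom 12 mm below, tip on the +x side (to 20.5 mm), its top 13.5 mm above. A bar enters from +x over the tip when its centre is 19 to 37 mm above this point.
- scale_hook (a joint): Pull-out of the sprung hook in m: 0 unloaded, grows as the load pulls it down, stop at 0.042. Spring 200 N/m, zeroed for the hook's own weight: 4.9 mm per 100 g. A blue pointer goes down the white face with it: black ticks each 100 g, the red line is 500 g (24.5 mm). After a sudden change it bounces for about 0.5 s.
- parcel: Cardboard parcel 110 x 160 x 60 mm (own x, y, z), black bands, green moulded carrying handle on top. Origin at the centre of the underside, z up. Weight unknown, 300 to 750 g. Starts on the bare shelf.
- parcel_bar (a point): Centre of the parcel's green carrying handle: a straight round bar 10 mm thick along own y, 68 mm long (sloping beyond to uprights at y = +-47 mm), 115 mm above the parcel's underside, with 50 mm clear below it. Axes as the parcel; it looks the same from +x and from -x.
- rest_grip (a point): The point where the grip's centre (scale_grip) lies when the scale is in its sloping steel rest, with the axes of the racked scale: z 29 degrees off vertical, leaning up towards the robot; x out of the open front. Two rails carry the case's back, two ledges its underside (18 mm slot between for the hook), cheeks leave 4 mm each side; all end 45 mm below the grip. Out and in along +x and +z.
- stand: Dark wood base of the scale's rest, 130 x 84 x 8 mm, fixed. Its origin is on the shelf straight below rest_grip; own x points away from the robot, the wood reaches from x = -20 to 110 mm.
- mat_courier: Blue mat 165 x 190 x 4 mm, fixed flat on the shelf: for the courier, parcels over 500 g. Origin at the centre of the underside.
- mat_letter: Brown cork mat 165 x 190 x 4 mm, fixed flat on the shelf: for the letter post, parcels up to 500 g. Origin at the centre of the underside. The two mats may change places.
- doorbell: Round brass doorbell plate, 90 mm across, 20 mm high, loose bystander. Origin under its centre.
- lock_cylinder: Steel lock cylinder 70 mm long, 34 mm high, loose bystander. Origin under its centre.
- parcel_key: Navy plastic parcel key 95 mm long, 7 mm thick, loose bystander. Origin on its underside.
- river_stone: Smooth grey river stone 80 mm across, 33 mm high, loose bystander. Origin under its centre.
- cedar_block: Cedar shoe tree block about 125 x 48 mm, 40 mm high, loose bystander. Origin on its underside.
Mind the look-alikes: they are no part of the job. What is shaped like the scale but green or pink is not meant.

How it is judged (in metres and radians):
On the way:
1. the parcel hangs still from the scale's hook, clear of the shelf (height (world z) of parcel above 0.008 m and angle between parcel's own z axis and vertical below 0.25 rad and contact force between parcel and table below 0.05 N and contact force between parcel and mat_courier below 0.05 N and contact force between parcel and mat_letter below 0.05 N and value of joint scale_hook above 0.01 m and linear speed of parcel below 0.06 m/s and velocity of joint scale_hook between -0.04 and 0.04 m/s), for 1 s.
At the end, for the whole second after the job is handed in: The parcel stands flat and still on the mat its weight calls for (over 500 g blue, else cork; within 50 g of 500 g either will do), its centre within 40 mm of the mat's; the scale is off the handle and lies still in its rest, its grip within 15 mm and 7 degrees of where it lay (((horizontal distance between parcel and mat_courier below 0.04 m and contact force between parcel and mat_courier above 4.4 N) or (horizontal distance between parcel and mat_letter below 0.04 m and contact force between parcel and mat_letter between 1.5 and 5.4 N)) and angle between parcel's own z axis and vertical below 0.05 rad and linear speed of parcel below 0.01 m/s and distance between scale_grip and rest_grip below 0.015 m and angle between the z axis of scale_grip and the z axis of rest_grip, either way round below 0.12 rad and linear speed of scale below 0.02 m/s); the robot touches nothing.
It fails at once if one of the other things on the shelf is moved by more than 20 mm (distance of any of doorbell, lock_cylinder, parcel_key, river_stone, cedar_block from where it was at the start of the episode above 0.02 m).
It fails at once if the parcel is lifted more than 100 mm above the shelf (height (world z) of parcel above 0.1 m).
It fails at once if the parcel is dropped or flung (faster than 0.7 m/s) (linear speed of parcel above 0.7 m/s).
It fails at once if the robot itself carries or pushes the parcel (more than 3 N) (contact force between any of the fingers, the arm and parcel above 3 N).
It also fails if it takes over 72 s, if anything falls off the work surface, if the arm or the gripper's body presses on something with over 40 N, if the wrist force passes 120 N, or if a joint passes its speed limit or range.

## Working session

There is one attempt and no reset: what is moved stays moved. The work goes in short steps, Python scripts to look and compute and a tool call to move; the robot and the scene stay as the last step left them, time stands still between calls to the robot, and variables do not carry over. Pictures are saved under pics/ and viewed, and the job is handed in when it is done.

Besides the shell and the picture viewer there is one more tool, called in YAML: its name, and indented under it one key for each argument. apply_moves: Moves the arm, as the interface text tells. Its arguments: {"type":"object","properties":{"plan":{"type":"array","items":{"type":"number"}}},"required":["plan"]}

```bash
ls; mkdir -p pics; python3 - <<'E'
from bench import arm
import cv2,numpy as np
print(arm.read_state())
for n in("scene","top"):
    d=arm.get_image(n); cv2.imwrite(f"pics/{n}0.png",d["color"][:,:,::-1]); print(n,d["camera_matrix"],d["k1"],d["camera_from_world"])
    np.savez(f"{n}0.npz",**d)
E
```

```text
pics
{'clock': 0.0, 'joints': array([ 1.57261470e+00,  3.85580119e-01,  6.60415703e-03, -5.14678095e-04,
       -1.19398344e+00, -2.58645413e-01]), 'joint_vel': array([ 0.0002677 , -0.000255  , -0.00047666, -0.0001758 ,  0.00012457,
       -0.00061561]), 'joint_efforts': array([ 4.58130489e-04, -3.92289841e+01,  1.88402313e+01,  4.18617323e+00,
       -4.66822807e-03, -3.38527371e-06]), 'position': array([158.55957765, 603.94275032, 230.19654764]), 'ee_rot': array([ 9.91753536e-01, -1.28154975e-01, -9.67036263e-05,  1.10344142e-03]), 'contact_force': array([-0.09305748, -0.17022836, -1.53505249]), 'wrist_torque': array([ 0.01013623, -0.02901253,  0.03844617]), 'gripper_width': 85.36263247315749}
scene [[528.39660482   0.         323.82148087]
 [  0.         528.39660482 234.69885767]
 [  0.           0.           1.        ]] -0.05159576415575761 [[-7.98956356e-01  6.01297961e-01 -1.04643714e-02  4.49996703e+02]
 [ 4.87862176e-01  6.37861189e-01 -5.95922479e-01 -3.55773710e+01]
 [-3.51652155e-01 -4.81221223e-01 -8.02973783e-01  1.42149323e+03]
 [ 0.00000000e+00  0.00000000e+00  0.00000000e+00  1.00000000e+00]]
top [[532.81228344   0.         316.3923977 ]
 [  0.         532.81228344 245.11373182]
 [  0.           0.           1.        ]] -0.008420956755219606 [[-2.73526363e-02 -9.99625582e-01  7.27067232e-04 -1.28216910e+02]
 [-9.95020855e-01  2.71568889e-02 -9.58957870e-02  4.56122633e+02]
 [ 9.58401370e-02 -3.34644965e-03 -9.95391114e-01  1.37412942e+03]
 [ 0.00000000e+00  0.00000000e+00  0.00000000e+00  1.00000000e+00]]
```

View pics/scene0.png

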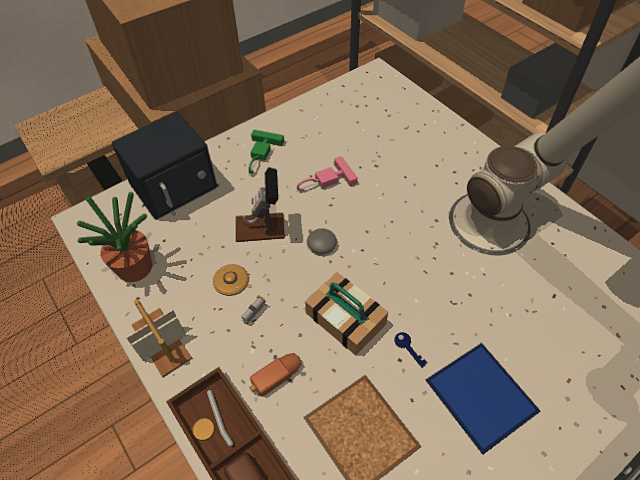

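View pics/top0.png

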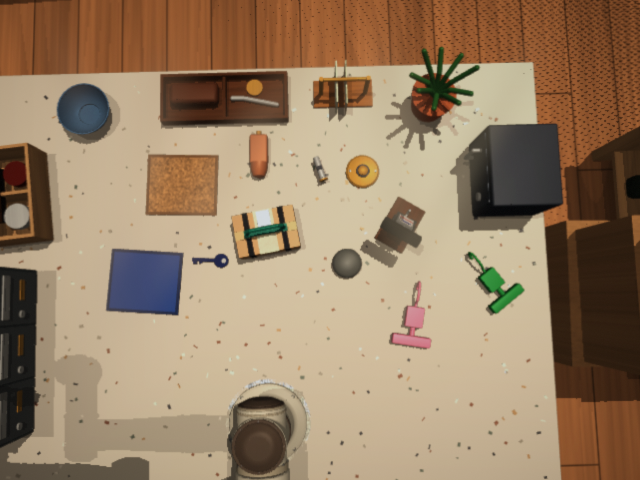

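```bash
cat > h.py <<'E'
import numpy as np,cv2
def load(n): return dict(np.load(n))
def proj(d,P):
    P=np.atleast_2d(P); T=d["camera_from_world"]; c=P@T[:3,:3].T+T[:3,3]
    s=c[:,:2]/c[:,2:]; r2=(s**2).sum(1,keepdims=True); s=s*(1+float(d["k1"])*r2)
    K=d["camera_matrix"]; return s*[K[0,0],K[1,1]]+[K[0,2],K[1,2]]
def ray(d,uv):
    uv=np.atleast_2d(uv).astype(float);K=d["camera_matrix"]
    s0=(uv-[K[0,2],K[1,2]])/[K[0,0],K[1,1]]; s=s0.copy()
    for _ in range(20): s=s0/(1+float(d["k1"])*(s**2).sum(1,keepdims=True))
    return s
def w(d,uv,z):  # depth z along axis
    s=ray(d,uv); c=np.c_[s,np.ones(len(s))]*np.reshape(z,(-1,1)); T=d["camera_from_world"]
    return (c-T[:3,3])@T[:3,:3]
def plane(d,uv,h):
    T=d["camera_from_world"]; o=-T[:3,:3].T@T[:3,3]; s=ray(d,uv); v=np.c_[s,np.ones(len(s))]@T[:3,:3]
    return o+v*((h-o[2])/v[:,2])[:,None]
def cloud(d):
    vv,uu=np.mgrid[0:480,0:640]; uv=np.c_[uu.ravel(),vv.ravel()]; z=d["range_z"].ravel()
    P=w(d,uv,z); P[z==0]=np.nan; return P.reshape(480,640,3)
def crop(d,x0,y0,x1,y1,k,name):
    im=d["color"][y0:y1,x0:x1,::-1]; cv2.imwrite("pics/"+name,cv2.resize(im,None,fx=k,fy=k,interpolation=cv2.INTER_CUBIC))
E
python3 - <<'E'
from h import *
s=load("scene0.npz");t=load("top0.npz")
crop(s,220,150,340,255,6,"s1.png"); crop(t,350,180,450,280,6,"t1.png")
for d,pts in((t,[(215,262),(182,184),(145,281),(400,225),(265,430)]),(s,[(271,185),(482,398),(362,427)])):
    C=cloud(d)
    for p in pts: print(p,C[p[1],p[0]].round(0),plane(d,[p],0).round(0))
E
```

```text
(215, 262) [416. 128.   9.] [[417. 130.   0.]]
(182, 184) [629. 216.   1.] [[630. 217.   0.]]
(145, 281) [371. 314.   5.] [[372. 315.   0.]]
(400, 225) [ 481. -339.  164.] [[ 502. -366.    0.]]
(265, 430) [ 35. -18. 230.] [[-21.   5.   0.]]
(271, 185) [ 473. -328.  177.] [[ 398. -471.    0.]]
(482, 398) [378. 323.   2.] [[377. 322.   0.]]
(362, 427) [623. 212.   2.] [[623. 212.   0.]]
```

View pics/s1.png

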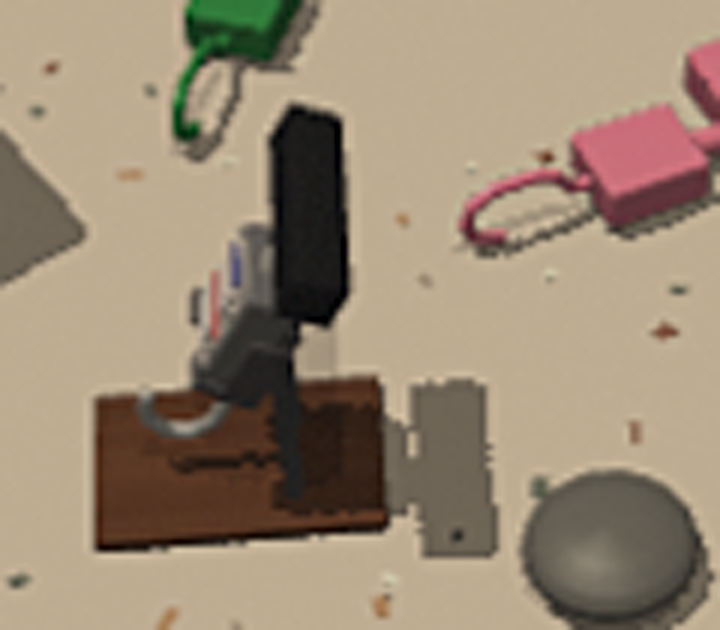

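View pics/t1.png

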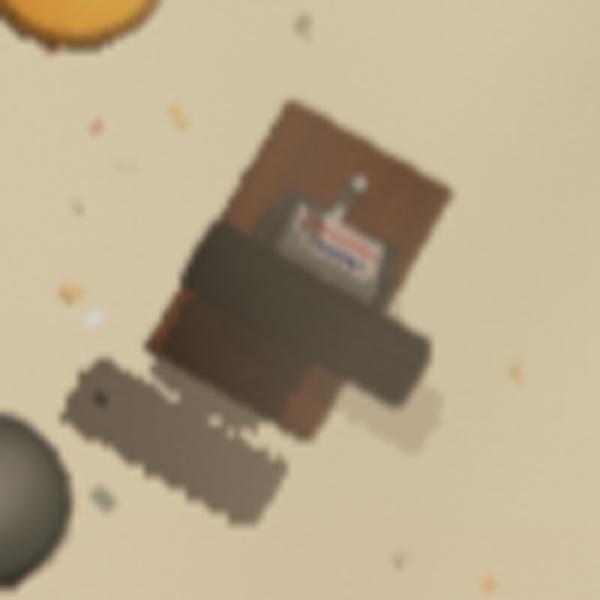

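The wanted scale is the black/grey one leaning in the dark wood rest: scene (271,185), top (400,235). The look-alikes are the green one, scene (264,145), and the pink one, scene (335,175), both lying flat. The crop shows the blue pointer at the top of the white face, the red line below it, and the hook pointing away from the robot.

```bash
python3 - <<'E'
from h import *
s=load("scene0.npz");t=load("top0.npz")
for nm,d in(("top",t),("scene",s)):
    C=cloud(d); X,Y,Z=C[...,0],C[...,1],C[...,2]; col=d["color"].astype(int)
    m=(abs(X-490)<90)&(abs(Y+340)<90)&(Z>120)&(Z<200)&(col.max(2)<90)
    m=cv2.erode(m.astype(np.uint8),np.ones((2,2)))>0
    P=C[m]; 
    r=cv2.minAreaRect(P[:,:2].astype(np.float32)); print(nm,"grip",len(P),P.min(0).round(),P.max(0).round(),r)
    # stand
    m=(abs(X-520)<120)&(abs(Y+350)<100)&(Z>4)&(Z<13)&(col[...,0]>col[...,2]+12)&(col.max(2)<140)
    P=C[m]; r=cv2.minAreaRect(P[:,:2].astype(np.float32)); print("stand",len(P),r,cv2.boxPoints(r).round().tolist())
    # handle green
    m=(abs(X-480)<120)&(abs(Y-40)<120)&(Z>100)&(Z<130)&(col[...,1]>col[...,0]+15)
    P=C[m]; r=cv2.minAreaRect(P[:,:2].astype(np.float32)); print("handle",len(P),r,np.median(P,0).round(),P[:,2].max())
    m=(abs(X-480)<120)&(abs(Y-40)<130)&(Z>52)&(Z<68)
    P=C[m]; r=cv2.minAreaRect(P[:,:2].astype(np.float32)); print("box top",len(P),r,np.median(P[:,2]))
    for nme,m in(("blue",(col[...,2]>col[...,0]+50)&(abs(X-375)<140)&(abs(Y-315)<110)&(Z<10)),("cork",(col[...,0]>col[...,2]+50)&(abs(X-625)<115)&(abs(Y-215)<120)&(Z<10))):
        m=cv2.erode(m.astype(np.uint8),np.ones((3,3)))
        n,l,st,ce=cv2.connectedComponentsWithStats(m); k=1+st[1:,4].argmax(); P=C[l==k]; r=cv2.minAreaRect(P[:,:2].astype(np.float32)); print(nme,len(P),r)
    if nm=="top":
        for nme,x,y,R in(("stone",347,263,22),("bell",362,170,22),("key",210,261,25),("cyl",320,169,16),("cedar",259,155,28)):
            sub=C[y-R:y+R,x-R:x+R]; q=sub[(sub[...,2]>5)&(sub[...,2]<50)]; print(nme,q.min(0).round(),q.max(0).round())
E
```

```text
top grip 329 [ 445. -367.  163.] [ 498. -295.  185.] ((468.24713134765625, -330.20245361328125), (72.07768249511719, 29.15690803527832), 55.78987503051758)
stand 762 ((507.7585754394531, -293.32586669921875), (206.7703094482422, 201.20030212402344), 55.97845458984375) [[367.0, -323.0], [533.0, -435.0], [649.0, -264.0], [482.0, -151.0]]
handle 162 ((488.7516174316406, -11.103870391845703), (10.159008979797363, 97.68598937988281), 9.185311317443848) [488. -12. 118.] 126.43645783365972
box top 2462 ((488.82928466796875, -10.883338928222656), (112.31910705566406, 159.96241760253906), 9.525141716003418) 60.0418059759687
blue 1057 ((349.056640625, 288.4937744140625), (108.98806762695312, 105.99348449707031), 85.84668731689453)
cork 4411 ((625.2620239257812, 214.94580078125), (235.58480834960938, 224.53810119628906), 89.75741577148438)
stone [ 349. -275.    5.] [ 462. -163.   38.]
bell [ 600. -327.    5.] [ 715. -214.   28.]
key [356.  78.   5.] [487. 208.  15.]
cyl [ 618. -197.    5.] [ 704. -112.   41.]
cedar [626. -66.   5.] [782.  83.  45.]
scene grip 402 [ 434. -378.  121.] [ 506. -287.  184.] ((476.29193115234375, -339.869140625), (98.7857437133789, 46.186279296875), 56.48888397216797)
stand 1016 ((527.0625, -343.022705078125), (229.2437286376953, 175.07962036132812), 1.5504140853881836) [[410.0, -259.0], [415.0, -434.0], [644.0, -427.0], [639.0, -252.0]]
handle 172 ((492.9917297363281, -7.963203430175781), (11.29231071472168, 95.09587860107422), 10.209036827087402) [493.  -4. 118.] 123.9275544240333
box top 2807 ((492.9933776855469, -9.191413879394531), (114.50768280029297, 161.5295867919922), 9.587166786193848) 60.2444602484375
blue 4817 ((372.6656494140625, 317.3587646484375), (169.66905212402344, 145.7571258544922), 84.98721313476562)
cork 6251 ((630.82275390625, 219.10809326171875), (185.02279663085938, 159.19845581054688), 87.71574401855469)
```

```bash
cat > fit.py <<'E'
from h import *
from scipy.optimize import least_squares
s=load("scene0.npz");t=load("top0.npz")
# mats by template corners
for nm,d in(("top",t),("scene",s)):
    C=cloud(d); X,Y,Z=C[...,0],C[...,1],C[...,2]; col=d["color"].astype(int)
    for nme,c,m in(("blue",(372,317),col[...,2]>col[...,0]+40),("cork",(628,217),(col[...,0]>col[...,2]+45)),("stand",(520,-355),(col[...,0]>col[...,2]+15)&(col.max(2)<130))):
        m=m&(np.hypot(X-c[0],Y-c[1])<140)&(Z<14)
        m=cv2.morphologyEx(m.astype(np.uint8),cv2.MORPH_OPEN,np.ones((3,3)))
        n,l,st,ce=cv2.connectedComponentsWithStats(m); k=1+st[1:,4].argmax()
        vv,uu=np.where(l==k); P=plane(d,np.c_[uu,vv],8 if nme=="stand" else 4)
        r=cv2.minAreaRect(P[:,:2].astype(np.float32)); print(nm,nme,len(P),np.round(r[0],1),np.round(r[1],1),round(r[2],1), np.median(C[l==k][:,2]).round(1), cv2.boxPoints(r).round().tolist())
    m=(abs(X-475)<75)&(abs(Y+335)<75)&(Z>140)&(Z<195)
    P=C[m]; q=P[:,:2]-P[:,:2].mean(0); U=np.linalg.svd(q,full_matrices=False)[2][0]; print("grip n",len(P),P.mean(0).round(1),"az",np.degrees(np.arctan2(U[1],U[0])),np.ptp(q@U),Z[m].max())
    r=cv2.minAreaRect(P[:,:2].astype(np.float32)); print(r)
E
python3 fit.py
```

```text
top blue 3410 [370. 314.] [172.2 148.1] 84.5 3.9 [[288.0, 235.0], [435.0, 221.0], [452.0, 393.0], [305.0, 407.0]]
top cork 8210 [626.1 215.8] [274.4 276. ] 89.3 1.6 [[487.0, 80.0], [762.0, 77.0], [766.0, 351.0], [490.0, 355.0]]
top stand 835 [ 446.1 -316.5] [99.7 78.2] 57.3 2.5 [[386.0, -337.0], [452.0, -380.0], [506.0, -296.0], [440.0, -253.0]]
grip n 564 [ 463.2 -338.7  173.8] az -121.90412748904055 99.99869918341082 185.04389739853488
((469.0065612792969, -342.6572265625), (99.9375991821289, 44.1207160949707), 58.85268783569336)
scene blue 5470 [372.3 317.3] [176.9 152.8] 85.0 3.6 [[288.0, 236.0], [441.0, 223.0], [456.0, 399.0], [304.0, 412.0]]
scene cork 6969 [630.3 218. ] [189.8 165.5] 88.0 3.9 [[544.0, 126.0], [710.0, 120.0], [716.0, 310.0], [551.0, 316.0]]
scene stand 1416 [ 489.7 -342.7] [ 97.2 181.7] 52.5 6.4 [[388.0, -326.0], [532.0, -437.0], [591.0, -359.0], [447.0, -249.0]]
grip n 463 [ 473.1 -331.5  172.4] az 58.03349135679805 101.96386310222644 184.0048801730429
((474.4667053222656, -340.6070251464844), (101.70188903808594, 44.60203170776367), 59.34937286376953)
```

```bash
cat > fit2.py <<'E'
from h import *
s=load("scene0.npz");t=load("top0.npz")
for nm,d in(("top",t),("scene",s)):
    C=cloud(d); X,Y,Z=C[...,0],C[...,1],C[...,2]
    m=(abs(X-475)<75)&(abs(Y+335)<75)&(Z>146)&(Z<195); P=C[m]
    for az in (57,58,59,60):
        a=np.radians(az); yb=np.array([np.cos(a),np.sin(a),0]); h=np.array([np.sin(a),-np.cos(a),0]); 
        A=P@yb; B=P@h; k=abs(A-(A.max()+A.min())/2)>28; 
        print(nm,az,"along",A.min().round(1),A.max().round(1),"cross",B[k].min().round(1),B[k].max().round(1))
    a=np.radians(58.3);yb=np.array([np.cos(a),np.sin(a),0]); h=np.array([np.sin(a),-np.cos(a),0]);zs=np.array([-np.sin(.5)*h[0],-np.sin(.5)*h[1],np.cos(.5)])
    A=P@yb;k=abs(A-(A.max()+A.min())/2)>15
    Q=P[k]; H=Q@zs; xs=np.cross(yb,zs)
    if xs@h<0: xs=-xs
    print("zs percent",np.percentile(H,[2,50,90,98]).round(1),"xs",np.percentile(Q@xs,[2,50,90,98]).round(1))
    for c in [(467,-337,165)]: print("pred z+13",np.dot(c,zs)+13,"x",np.dot(c,xs)-13,np.dot(c,xs)+13,"along",np.dot(c,yb),"cross",np.dot(c,h), "h",h)
E
python3 fit2.py
```

```text
top 57 along -82.5 17.8 cross 556.9 590.3
top 58 along -92.3 7.7 cross 556.8 589.7
top 59 along -102.1 -2.2 cross 556.5 589.6
top 60 along -111.8 -12.0 cross 554.7 589.3
zs percent [-138.3 -119.3 -115.4 -113.9] xs [570.3 585.9 594.9 595.7]
pred z+13 -117.58701191280224 x 570.1998130055277 596.1998130055277 along -41.32808282515617 cross 574.4127345123861 h [ 0.85081111 -0.52547165  0.        ]
scene 57 along -78.4 23.8 cross 561.9 593.9
scene 58 along -88.4 13.5 cross 561.7 592.6
scene 59 along -98.5 3.3 cross 560.1 591.9
scene 60 along -108.5 -6.9 cross 558.4 591.8
zs percent [-141.8 -121.2 -117.8 -116.1] xs [574.1 589.6 597.9 598.8]
pred z+13 -117.58701191280224 x 570.1998130055277 596.1998130055277 along -41.32808282515617 cross 574.4127345123861 h [ 0.85081111 -0.52547165  0.        ]
```

apply_moves:
  plan: [-1,0.25,-0.2,0.07,-50,-1,0.25,-0.2,0.07,-50,-1,0.25,-0.2,0.07,-50,-1,0.25,-0.2,0.07,-50,-1,0.25,-0.2,0.07,-50,-1,0.25,-0.2,0.07,-50,-1,0.25,-0.2,0.07,-50,-1,0.25,-0.2,0.07,-50]

```text
clock: 0.77
position: [410.1, 402.5, 301.7]
ee_rot: [0.843, -0.537, 0.0, 0.0]
contact_force: [0.5, 0.6, 0.1]
gripper_width: 85.5
```

```bash
cat > st.py <<'E'
from bench import arm
import numpy as np
from scipy.spatial.transform import Rotation as R
s=arm.read_state(); M=R.from_quat(s["ee_rot"]).as_matrix()
print("t",round(float(s["clock"]),2),"pos",s["position"].round(1),"yaz",np.degrees(np.arctan2(M[1,1],M[0,1])).round(1),"zt",M[:,2].round(3),"J",s["joints"].round(2),"F",s["contact_force"].round(1),"T",s["wrist_torque"].round(2),"w",round(float(s["gripper_width"]),1))
E
python3 st.py
```

```text
t 0.77 pos [410.1 402.5 301.7] yaz -155.0 zt [-0. -0. -1.] J [ 1.06  0.26  0.    0.   -1.31 -0.62] F [0.5 0.6 0.1] T [ 0.09 -0.06  0.04] w 85.5
```

apply_moves:
  plan: [-1,0.03,-0.3,0,-25,-1,0.03,-0.3,0,-25,-1,0.03,-0.3,0,-25,-1,0.03,-0.3,0,-25,-1,0.03,-0.3,0,-25,-1,0.03,-0.3,0,-25,-1,0.03,-0.3,0,-25,-1,0.03,-0.3,0,-25]

```text
clock: 1.43
position: [437.8, 100.1, 301.3]
ee_rot: [0.707, -0.707, -0.0, 0.001]
contact_force: [0.2, 0.1, 0.2]
gripper_width: 85.6
```

apply_moves:
  plan: [-1,0.02,-0.3,0,-25,-1,0.02,-0.3,0,-25,-1,0.02,-0.3,0,-25,-1,0.02,-0.3,0,-25,-1,0.02,-0.3,0,-25,-1,0.02,-0.3,0,-25,-1,0.02,-0.3,0,-25,-1,0.02,-0.3,0,-25]

```text
clock: 2.1
position: [458.4, -199.8, 300.5]
ee_rot: [-0.537, 0.843, 0.0, -0.001]
contact_force: [1.6, 0.7, 0.2]
gripper_width: 85.3
```

```bash
python3 st.py
```

```text
t 2.1 pos [ 458.4 -199.8  300.5] yaz 155.0 zt [-0.002 -0.001 -1.   ] J [-0.09  0.13 -0.17  0.   -1.28 -0.35] F [1.6 0.7 0.2] T [ 0.   -0.03  0.02] w 85.3
```

apply_moves:
  plan: [-0.2,0.008,-0.139,-0.07,-7,-0.2,0.008,-0.139,-0.07,-7,-0.2,0.008,-0.139,-0.07,-7,-0.2,0.008,-0.139,-0.07,-7,-0.2,0.008,-0.139,-0.07,-7,-0.2,0.008,-0.139,-0.07,-7,-0.2,0.008,-0.139,-0.07,-7,-0.2,0.008,-0.139,-0.07,-7]

```text
clock: 2.77
position: [467.2, -333.7, 232.2]
ee_rot: [-0.488, 0.873, -0.001, 0.0]
contact_force: [-0.0, 0.4, 0.4]
gripper_width: 51.4
```

```bash
python3 st.py; python3 - <<'E'
from bench import arm
from h import *
d=arm.get_image("scene"); np.savez("scene1.npz",**d); crop(d,180,60,380,260,4,"s2.png")
d=arm.get_image("top"); np.savez("top1.npz",**d); crop(d,320,150,480,290,5,"t2.png")
E
```

```text
t 2.77 pos [ 467.2 -333.7  232.2] yaz 148.4 zt [ 0.001 -0.    -1.   ] J [-0.34  0.3  -0.12  0.   -1.15 -0.21] F [-0.   0.4  0.4] T [-0.03 -0.   -0.02] w 51.4
```

View pics/s2.png

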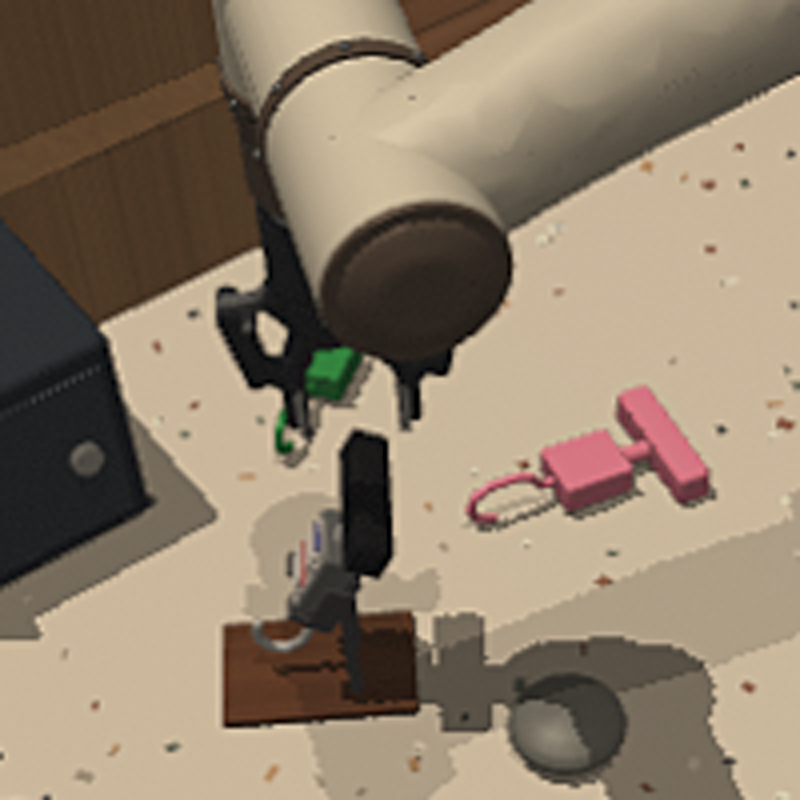

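View pics/t2.png

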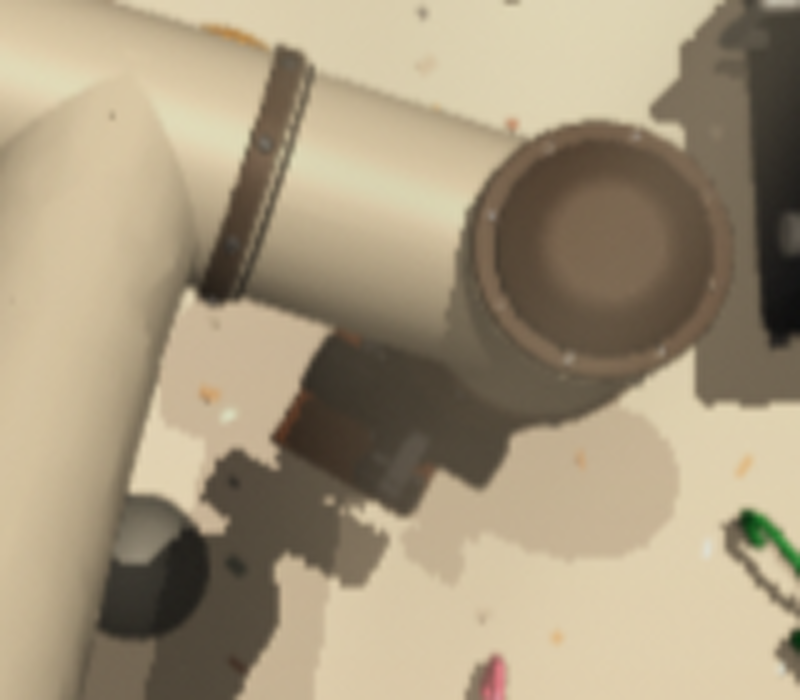

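The gripper stands above the bar in scene crop 2, with its two fingers (300,420) and (410,420) on either side of the black bar at (365,500). Now I go down around it.

apply_moves:
  plan: [-0.2,0,0,-0.02,0,-0.2,0,0,-0.04,0,-0.2,0,0,-0.06,0,-0.2,0,0,-0.07,0,-0.2,0,0,-0.08,0,-0.2,0,0,-0.088,0,-0.2,0,0,-0.088,0,-0.2,0,0,-0.088,0]

```text
clock: 3.53
position: [467.1, -334.6, 143.7]
ee_rot: [-0.487, 0.873, -0.0, 0.0]
contact_force: [-0.6, 0.6, 0.6]
gripper_width: 51.2
```

```bash
python3 st.py; python3 - <<'E'
from bench import arm
from h import *
d=arm.get_image("scene"); np.savez("scene2.npz",**d); crop(d,210,120,340,255,5,"s3.png")
E
```

```text
t 3.53 pos [ 467.1 -334.6  143.7] yaz 148.3 zt [ 0. -0. -1.] J [-0.34  0.38 -0.24  0.   -0.95 -0.21] F [-0.6  0.6  0.6] T [ 0.   -0.03  0.  ] w 51.2
```

View pics/s3.png

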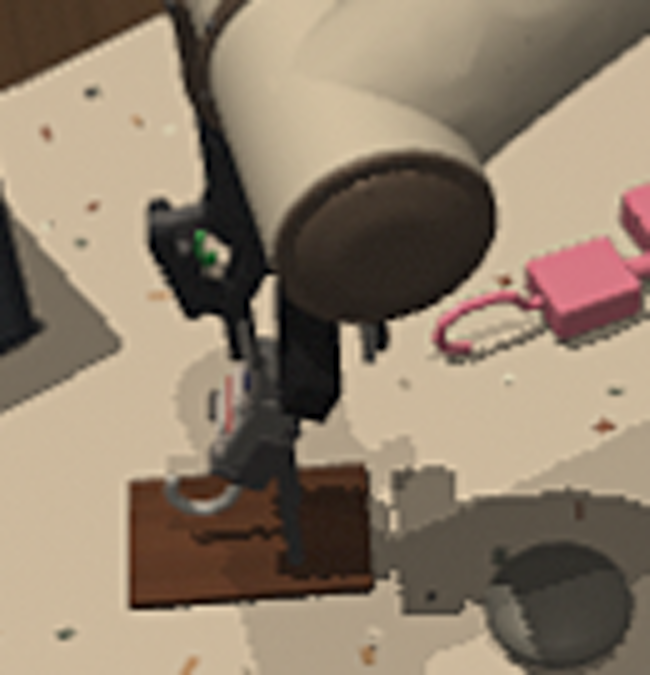

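apply_moves:
  plan: [0,0,-0.004,0,0,0,0,-0.004,0,0,0,0.0085,-0.0093,0.002,0,0,0.0085,-0.0093,0.002,0,0,0.013,-0.012,0.004,0,0,0.017,-0.0146,0.007,0,0,0.017,-0.0146,0.007,0,0,0.017,-0.0146,0.007,0]

```text
clock: 4.25
position: [484.0, -349.3, 150.5]
ee_rot: [-0.487, 0.873, -0.0, 0.0]
contact_force: [-0.8, 0.9, 1.0]
gripper_width: 42.7
```

```bash
python3 st.py; python3 - <<'E'
from bench import arm
from h import *
d=arm.get_image("scene"); np.savez("scene2.npz",**d); crop(d,210,120,340,255,5,"s4.png")
E
```

```text
t 4.25 pos [ 484.  -349.3  150.5] yaz 148.3 zt [ 0.001 -0.    -1.   ] J [-0.35  0.4  -0.18 -0.   -0.99 -0.2 ] F [-0.8  0.9  1. ] T [ 0.09  0.2  -0.04] w 42.7
```

View pics/s4.png

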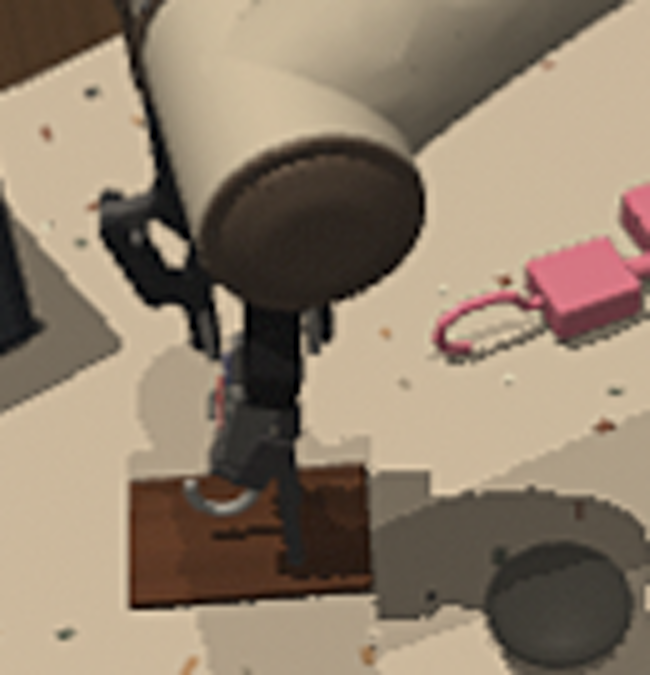

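The scale is tipping up on the rest's ledges as intended: the bar is now at crop (270,350) and the case more upright. I continue and then close.

apply_moves:
  plan: [0.1,0.004,-0.0025,0.002,0,0.1,0.0085,-0.0053,0.003,0,0.1,0.011,-0.007,0.005,0,0.2,0.013,-0.008,0.006,0,0.2,0.013,-0.008,0.006,0,0.2,0.013,-0.008,0.006,0]

```text
clock: 4.8
position: [496.8, -357.2, 156.2]
ee_rot: [-0.487, 0.873, 0.0, -0.0]
contact_force: [-0.7, 0.9, 0.6]
gripper_width: 34.2
```

```bash
python3 st.py; python3 - <<'E'
from bench import arm
from h import *
d=arm.get_image("scene"); np.savez("scene2.npz",**d); crop(d,210,120,340,255,5,"s5.png")
E
```

```text
t 4.8 pos [ 496.8 -357.2  156.2] yaz 148.3 zt [-0.  0. -1.] J [-0.36  0.42 -0.13 -0.   -1.02 -0.19] F [-0.7  0.9  0.6] T [0.02 0.08 0.  ] w 34.2
```

View pics/s5.png

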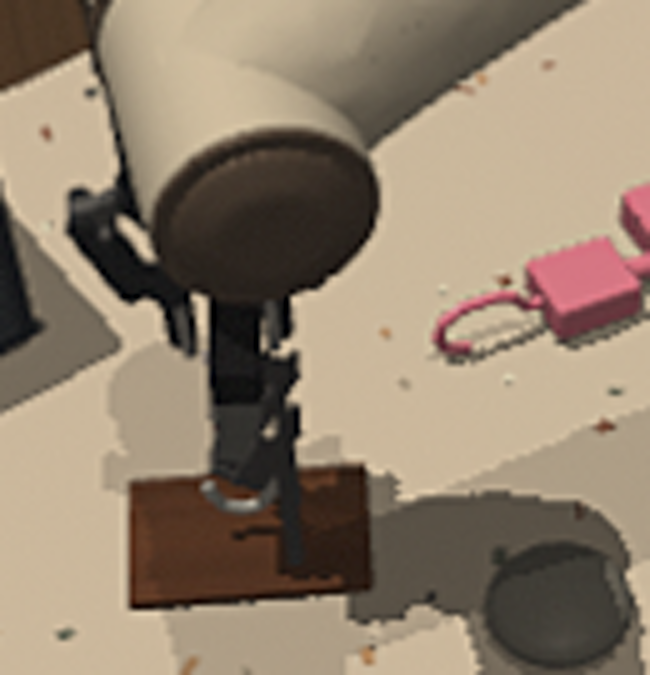

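apply_moves:
  plan: [0.3,0.0034,-0.0021,0.001,0,0.4,0.0045,-0.0028,0.002,0,0.6,0.0045,-0.0028,0.002,0,1,0.0045,-0.0028,0.002,0,1,0.0045,-0.0028,0.002,0,1,0.0045,-0.0028,0.002,0,1,0.0045,-0.0028,0.002,0]

```text
clock: 5.43
position: [501.2, -359.9, 158.3]
ee_rot: [-0.487, 0.873, -0.0, 0.0]
contact_force: [-0.9, 0.5, -1.3]
gripper_width: 25.5
```

```bash
python3 st.py; python3 - <<'E'
from bench import arm
from h import *
d=arm.get_image("scene"); np.savez("scene2.npz",**d); crop(d,210,120,340,255,5,"s6.png")
E
```

```text
t 5.43 pos [ 501.2 -359.9  158.3] yaz 148.3 zt [ 0. -0. -1.] J [-0.36  0.43 -0.11  0.   -1.03 -0.19] F [-0.9  0.5 -1.3] T [0.01 0.13 0.03] w 25.5
```

View pics/s6.png

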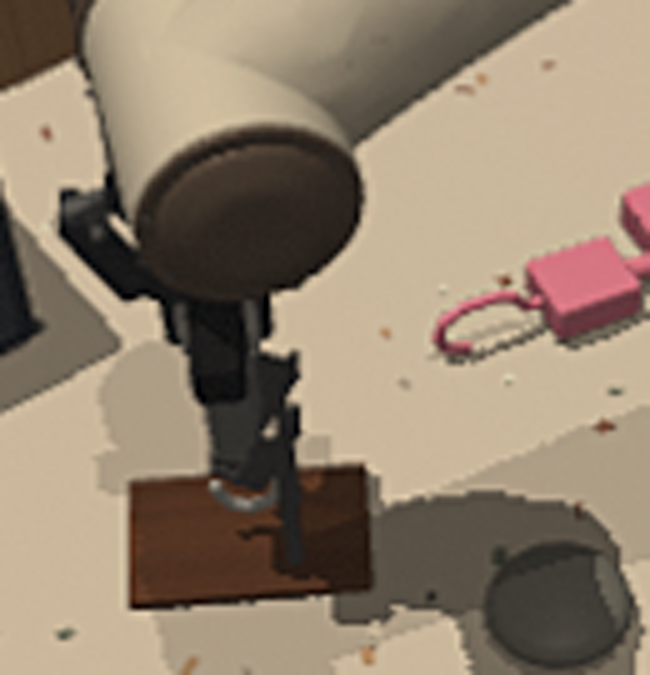

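Width is 25.5 mm, so the bar is clamped flat and upright. The "upright in rest" pose is TCP (501.2, -359.9, 158.3). Lifting out.

apply_moves:
  plan: [1,0,0,0.005,0,1,0.002,-0.001,0.015,0,1,0.004,-0.0025,0.03,0,1,0.008,-0.005,0.05,0,1,0.008,-0.005,0.07,0,1,0.008,-0.005,0.09,0,1,0.008,-0.005,0.11,0,1,0.008,-0.005,0.13,0]

```text
clock: 6.15
position: [509.3, -365.0, 290.2]
ee_rot: [-0.487, 0.873, -0.0, 0.0]
contact_force: [-1.0, -0.8, -2.4]
gripper_width: 25.5
```

```bash
python3 st.py; python3 - <<'E'
from bench import arm
from h import *
d=arm.get_image("scene"); np.savez("scene2.npz",**d); crop(d,170,60,340,255,4,"s7.png")
E
```

```text
t 6.15 pos [ 509.3 -365.   290.2] yaz 148.3 zt [ 0.001 -0.    -1.   ] J [-0.36  0.35  0.11  0.   -1.32 -0.19] F [-1.  -0.8 -2.4] T [-0.05 -0.06 -0.06] w 25.5
```

View pics/s7.png

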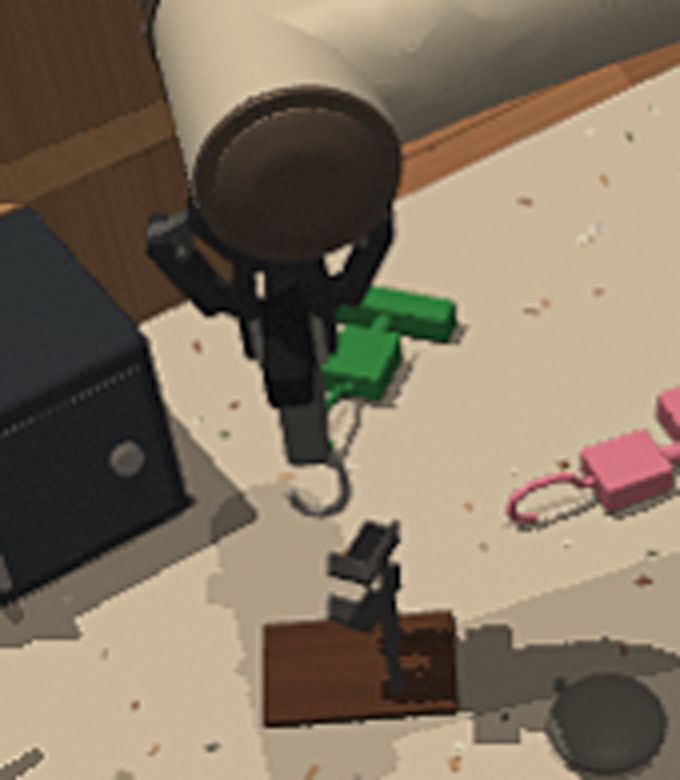

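```bash
python3 - <<'E'
from bench import arm
from h import *
d=load("scene2.npz"); C=cloud(d)
X,Y,Z=C[...,0],C[...,1],C[...,2]
tcp=np.array([509.3,-365,290.2]); h=np.array([.851,-.525,0]); yb=np.array([.525,.851,0])
m=(np.hypot(X-tcp[0],Y-tcp[1])<70)&(Z>120)&(Z<330)
P=C[m]-tcp
for lo in range(-170,50,10):
    k=(P[:,2]>=lo)&(P[:,2]<lo+10)
    if k.sum(): q=P[k]; print(lo,k.sum(),"h",(q@h).min().round(1),(q@h).max().round(1),"y",(q@yb).min().round(1),(q@yb).max().round(1))
print(P[:,2].min())
g=22
for dz in(18,20,22,24): 
    pts=[tcp+[0,0,dz-156], tcp+h*17+np.array([0,0,dz-144+13.5])]
    print(dz,(proj(d,pts)-[170,60])*4)
E
```

```text
-170 5 h -40.6 -37.1 y -5.9 30.4
-130 36 h -13.3 18.2 y -4.1 6.4
-120 18 h -16.8 22.3 y -0.5 5.2
-110 12 h -15.4 21.5 y -1.7 6.2
-100 10 h -16.3 -9.4 y -1.3 4.0
-90 10 h -13.1 -8.3 y -1.7 5.1
-80 1 h -10.9 -10.9 y 0.3 0.3
-70 6 h -5.9 10.6 y 21.8 23.9
-60 46 h -9.5 14.3 y -19.8 26.9
-50 32 h -9.5 15.6 y -4.6 26.0
-40 43 h -9.3 14.2 y -19.4 25.7
-30 33 h -8.6 11.9 y -1.4 24.9
-20 30 h -9.3 11.5 y -11.1 25.3
-10 1 h -7.9 -7.9 y 15.7 15.7
0 15 h -21.2 25.8 y 1.3 46.4
10 58 h -22.3 27.3 y 2.5 52.2
20 84 h -25.3 27.6 y -7.8 53.4
30 346 h -24.5 26.0 y -34.7 53.1
-169.67499894722636
18 [[325.38312711 518.59731007]
 [292.18901059 492.75828326]]
20 [[324.99268131 516.4320893 ]
 [291.75125738 490.5257355 ]]
22 [[324.60130747 514.26156042]
 [291.31244995 488.28763615]]
24 [[324.20900241 512.08570463]
 [290.87258466 486.04396528]]
```

apply_moves:
  plan: [1,-0.004,0.022,0,2.6,1,-0.008,0.044,0,5.2,1,-0.012,0.066,0,7.8,1,-0.016,0.088,0,10.4,1,-0.02,0.11,0,13,1,-0.024,0.132,0,15.6,1,-0.029,0.153,0,18.1,1,-0.033,0.174,0,20.6]

```text
clock: 6.87
position: [475.8, -189.9, 288.5]
ee_rot: [-0.636, 0.772, -0.0, 0.0]
contact_force: [1.2, -0.0, -3.0]
gripper_width: 25.4
```

apply_moves:
  plan: [1,-0.004,0.022,0,2.6,1,-0.008,0.044,0,5.2,1,-0.012,0.066,0,7.8,1,-0.016,0.088,0,10.4,1,-0.02,0.11,0,13,1,-0.024,0.132,0,15.6,1,-0.03,0.16,0,18.6,1,-0.033,0.174,0,20.6]

```text
clock: 7.53
position: [442.6, -15.0, 288.7]
ee_rot: [0.764, -0.645, 0.0, -0.001]
contact_force: [-0.3, 0.1, -2.4]
gripper_width: 25.3
```

```bash
python3 st.py; python3 - <<'E'
from bench import arm
from h import *
d=arm.get_image("scene"); np.savez("scene2.npz",**d); crop(d,250,120,450,370,3,"s8.png")
E
```

```text
t 7.53 pos [442.6 -15.  288.7] yaz -170.3 zt [ 0.001  0.001 -1.   ] J [ 0.33  0.03 -0.31 -0.   -1.23 -0.17] F [-0.3  0.1 -2.4] T [-0.04  0.   -0.  ] w 25.3
```

View pics/s8.png

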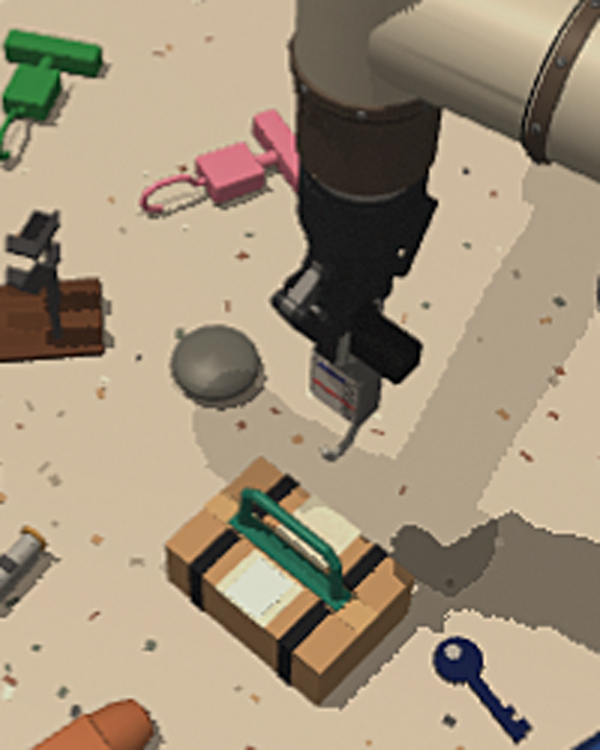

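apply_moves:
  plan: [1,0,0,-0.015,0,1,0,0,-0.03,0,1,0,0,-0.045,0,1,0,0,-0.06,0,1,0,0,-0.072,0,1,0,0,-0.08,0,1,0,0,-0.08,0,1,0,0,-0.08,0]

```text
clock: 8.25
position: [443.4, -17.1, 208.6]
ee_rot: [0.763, -0.646, 0.0, 0.0]
contact_force: [0.1, 0.4, -2.0]
gripper_width: 25.4
```

```bash
python3 st.py; python3 - <<'E'
from bench import arm
from h import *
d=arm.get_image("scene"); np.savez("scene2.npz",**d); crop(d,270,170,420,360,4,"s9.png")
C=cloud(d); X,Y,Z=C[...,0],C[...,1],C[...,2]
tcp=arm.read_state()["position"]; a=np.radians(9.6); h=np.array([np.cos(a),np.sin(a),0]); yb=np.array([-np.sin(a),np.cos(a),0])
m=(np.hypot(X-tcp[0],Y-tcp[1])<50)&(Z>66)&(Z<190)
P=C[m]-tcp
for lo in range(-145,-30,10):
    k=(P[:,2]>=lo)&(P[:,2]<lo+10)
    if k.sum(): q=P[k]; print(lo,k.sum(),"h",(q@h).min().round(1),(q@h).max().round(1),"y",(q@yb).min().round(1),(q@yb).max().round(1))
col=d["color"].astype(int)
m=(abs(X-490)<90)&(abs(Y+10)<90)&(Z>106)&(Z<126)&(col[...,1]>col[...,0]+15); Q=C[m]-tcp; print("bar rel",np.median(Q@h),np.median(Q@yb),(Q@h).min(),(Q@h).max(),(Q@yb).min(),(Q@yb).max(),C[m][:,2].max())
E
```

```text
t 8.25 pos [443.4 -17.1 208.6] yaz -170.5 zt [ 0. -0. -1.] J [ 0.33  0.09 -0.45  0.   -1.03 -0.16] F [ 0.1  0.4 -2. ] T [ 0.02  0.02 -0.04] w 25.4
-145 4 h 5.3 48.5 y -2.6 20.1
-135 14 h -8.3 7.6 y -4.8 2.8
-125 25 h -12.5 18.7 y -4.5 2.5
-115 10 h -11.8 21.3 y -3.3 2.6
-95 20 h 44.0 49.5 y -15.5 20.7
-75 1 h 11.0 11.0 y -22.3 -22.3
-65 47 h -8.2 15.1 y -20.5 22.7
-55 53 h -7.9 15.0 y -22.3 22.6
-45 60 h -9.1 15.4 y -23.3 22.6
-35 53 h -7.4 16.0 y -23.6 22.9
bar rel 50.844061946238675 3.049945204875952 45.05126426737866 56.62792654547566 -45.963812670562234 47.41742519486767 123.50161067383775
```

View pics/s9.png

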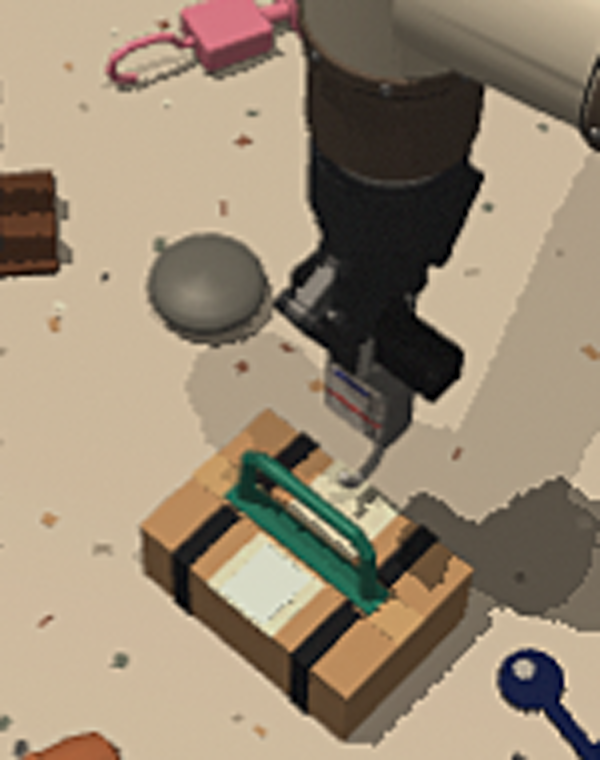

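Hook tip at crop (350,480) is in front of the bar, with the same width centre. By the relative measurement the bar is 47 mm ahead. Sliding in.

apply_moves:
  plan: [1,0.008,0.0013,0,0,1,0.016,0.0027,0,0,1,0.024,0.004,0,0,1,0.031,0.0052,0,0,1,0.037,0.0062,0,0,1,0.042,0.007,0,0,1,0.046,0.0077,0,0,1,0.046,0.0077,0,0]

```text
clock: 8.97
position: [490.1, -9.0, 208.1]
ee_rot: [0.763, -0.646, 0.0, 0.0]
contact_force: [0.3, -0.6, -1.9]
gripper_width: 25.3
```

```bash
python3 st.py; python3 - <<'E'
from bench import arm
from h import *
d=arm.get_image("scene"); np.savez("scene2.npz",**d); crop(d,270,170,420,360,4,"s10.png")
E
```

```text
t 8.97 pos [490.1  -9.  208.1] yaz -170.5 zt [-0. -0. -1.] J [ 0.31  0.17 -0.35  0.   -1.05 -0.15] F [ 0.3 -0.6 -1.9] T [-0.03 -0.02  0.02] w 25.3
```

View pics/s10.png

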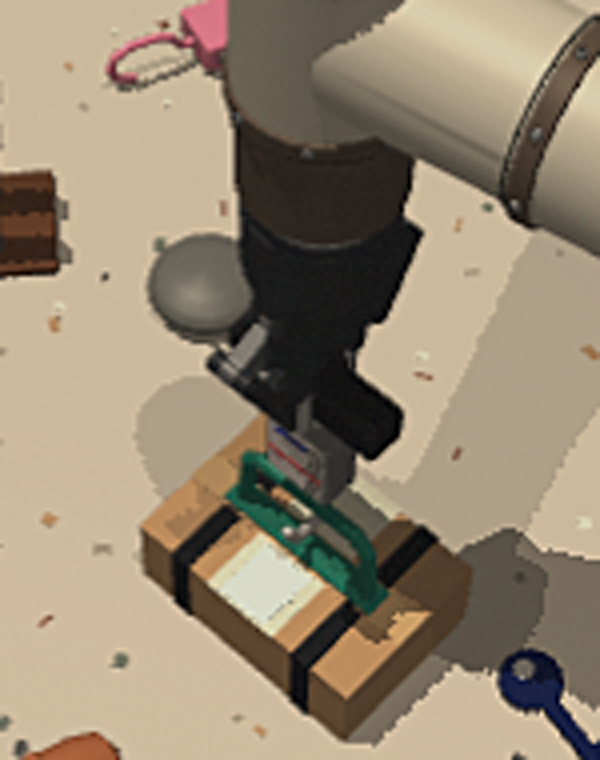

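The tip has passed under the bar (crop (295,530)). Raising gently.

apply_moves:
  plan: [1,0,0,0.006,0,1,0,0,0.012,0,1,0,0,0.018,0,1,0,0,0.023,0,1,0,0,0.028,0,1,0,0,0.033,0,1,0,0,0.037,0,1,0,0,0.041,0]

```text
clock: 9.68
position: [488.8, -9.2, 249.3]
ee_rot: [0.763, -0.646, -0.0, 0.0]
contact_force: [-0.2, 0.3, -5.0]
gripper_width: 25.0
```

apply_moves:
  plan: [1,0,0,0.004,0,1,0,0,0.008,0,1,0,0,0.011,0,1,0,0,0.014,0,1,0,0,0.014,0,1,0,0,0.014,0]

```text
clock: 10.18
position: [489.2, -9.2, 263.3]
ee_rot: [0.763, -0.646, -0.0, -0.0]
contact_force: [-0.3, -0.1, -6.0]
gripper_width: 25.2
```

```bash
python3 st.py; python3 - <<'E'
from bench import arm
from h import *
d=arm.get_image("scene"); np.savez("scene2.npz",**d); crop(d,270,170,420,360,4,"s11.png")
C=cloud(d); m=(abs(C[...,0]-490)<80)&(abs(C[...,1]+10)<100)&(C[...,2]>55)&(C[...,2]<90); print(np.percentile(C[m][:,2],[5,50,95]))
E
```

```text
t 10.18 pos [489.2  -9.2 263.3] yaz -170.5 zt [-0.  0. -1.] J [ 0.31  0.13 -0.26 -0.   -1.18 -0.15] F [-0.3 -0.1 -6. ] T [-0.03  0.    0.04] w 25.2
[64.02855944 72.83160891 77.04843234]
```

View pics/s11.png

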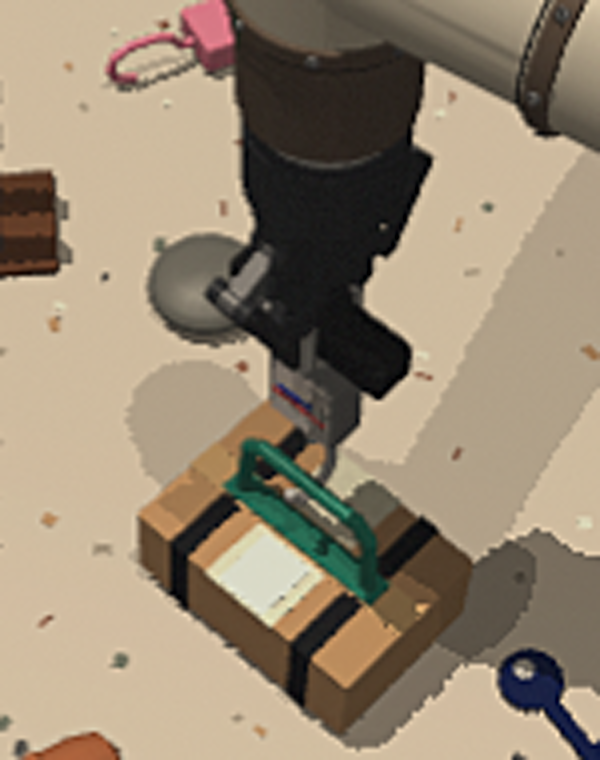

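apply_moves:
  plan: [1,0,0,0.003,0,1,0,0,0.007,0,1,0,0,0.011,0,1,0,0,0.014,0,1,0,0,0.015,0,1,0,0,0.015,0,1,0,0,0.015,0,1,0,0,0.015,0]

```text
clock: 10.9
position: [489.1, -9.2, 278.1]
ee_rot: [0.763, -0.646, -0.0, 0.0]
contact_force: [-0.3, 0.0, -5.3]
gripper_width: 25.3
```

apply_moves:
  plan: [1,0,0,0,0,1,0,0,0,0,1,0,0,0,0,1,0,0,0,0,1,0,0,0,0,1,0,0,0,0,1,0,0,0,0,1,0,0,0,0]

```text
clock: 11.57
position: [489.2, -9.2, 278.3]
ee_rot: [0.763, -0.646, 0.0, -0.0]
contact_force: [-0.2, -0.7, -5.4]
gripper_width: 25.4
```

apply_moves:
  plan: [1,0,0,0,0,1,0,0,0,0,1,0,0,0,0,1,0,0,0,0,1,0,0,0,0,1,0,0,0,0,1,0,0,0,0,1,0,0,0,0]

```text
clock: 12.23
position: [489.2, -9.2, 278.3]
ee_rot: [0.763, -0.646, 0.0, -0.0]
contact_force: [-1.0, 0.2, -4.4]
gripper_width: 25.4
```

```bash
python3 st.py; python3 - <<'E'
from bench import arm
from h import *
d=arm.get_image("scene"); np.savez("scene2.npz",**d); crop(d,270,150,420,350,4,"s12.png");crop(d,325,240,375,290,14,"s12f.png")
d=arm.get_image("scene"); np.savez("scene3.npz",**d)
C=cloud(d); m=(abs(C[...,0]-490)<80)&(abs(C[...,1]+10)<100)&(C[...,2]>65)&(C[...,2]<110); print(np.percentile(C[m][:,2],[5,50,95]))
E
python3 st.py
```

```text
t 12.23 pos [489.2  -9.2 278.3] yaz -170.5 zt [ 0.  0. -1.] J [ 0.31  0.12 -0.23 -0.   -1.22 -0.15] F [-1.   0.2 -4.4] T [-0.01 -0.01 -0.02] w 25.4
[74.05898875 87.59964602 91.74280141]
t 12.33 pos [489.2  -9.2 278.3] yaz -170.5 zt [-0. -0. -1.] J [ 0.31  0.12 -0.23  0.   -1.22 -0.15] F [ 0.3 -0.1 -4.6] T [-0.   -0.02 -0.05] w 25.2
```

View pics/s12.png

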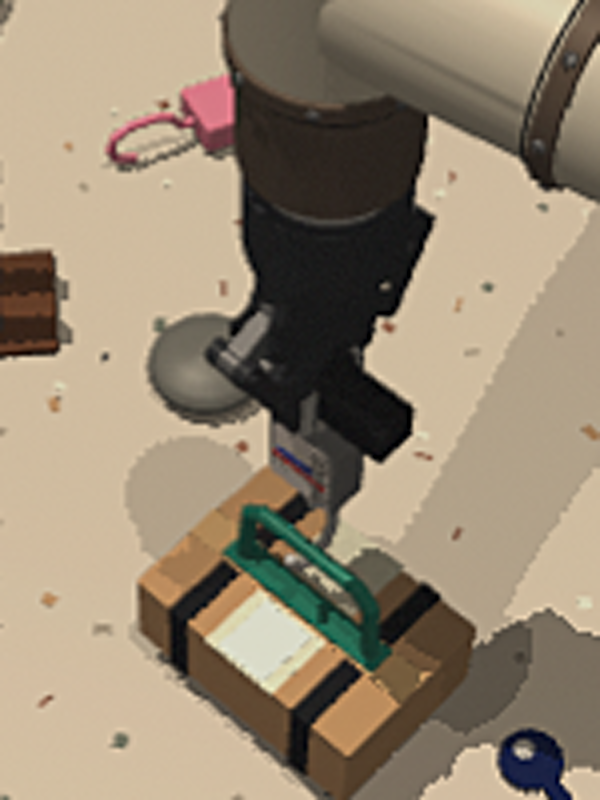

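View pics/s12f.png

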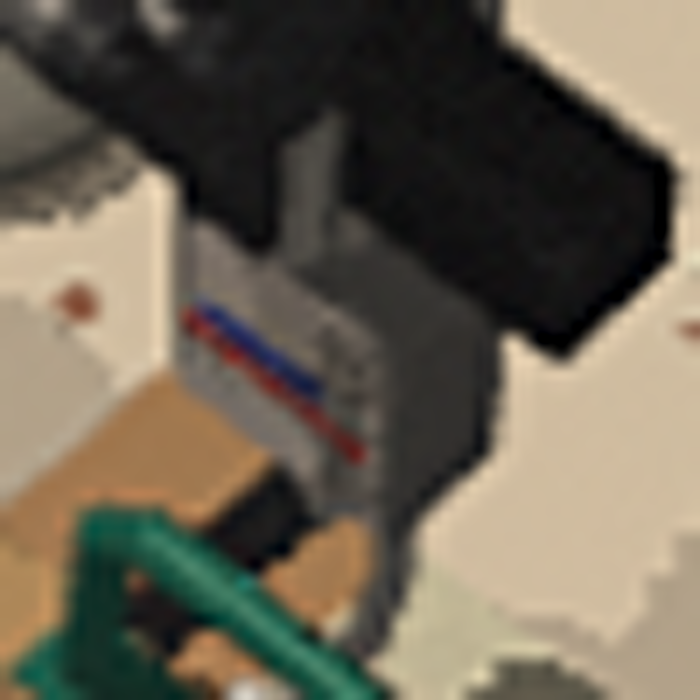

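The pointer (crop about (260,345)) sits above the red line by about 8 mm. It reads roughly 16 mm, or 320 g, and the wrist force (about 3 N more) agrees. That's under 500 g, so the parcel goes to the cork mat. I hold a little longer, then carry it slowly, +y first to clear the cedar block.

apply_moves:
  plan: [1,0,0,0,0,1,0,0,0,0,1,0,0,0,0,1,0,0,0,0,1,0,0,0,0,1,0,0,0,0,1,0,0.001,0,0,1,0.001,0.004,0,0]

```text
clock: 13.0
position: [490.1, -5.3, 278.3]
ee_rot: [0.763, -0.646, -0.0, 0.0]
contact_force: [-0.0, 0.2, -4.8]
gripper_width: 25.3
```

apply_moves:
  plan: [1,0.001,0.005,0,0,1,0.002,0.011,0,0,1,0.004,0.018,0,0,1,0.006,0.026,0,0,1,0.008,0.034,0,0,1,0.01,0.042,0,0,1,0.012,0.05,0,0,1,0.014,0.058,0,0]

```text
clock: 13.67
position: [504.5, 53.8, 278.3]
ee_rot: [0.763, -0.646, -0.0, -0.0]
contact_force: [0.1, 1.2, -4.2]
gripper_width: 25.7
```

apply_moves:
  plan: [1,0.002,0.008,0,0,1,0.004,0.016,0,0,1,0.006,0.024,0,0,1,0.008,0.032,0,0,1,0.01,0.04,0,0,1,0.012,0.048,0,0,1,0.014,0.056,0,0,1,0.016,0.064,0,0]

```text
clock: 14.33
position: [520.4, 117.6, 278.3]
ee_rot: [0.763, -0.646, 0.0, 0.0]
contact_force: [0.4, -0.1, -4.4]
gripper_width: 25.3
```

```bash
python3 st.py; python3 - <<'E'
from bench import arm
from h import *
d=arm.get_image("scene"); np.savez("scene2.npz",**d); cv2.imwrite("pics/s13.png",d["color"][:,:,::-1])
E
```

```text
t 14.33 pos [520.4 117.6 278.3] yaz -170.5 zt [-0. -0. -1.] J [ 0.53  0.2  -0.14  0.   -1.24 -0.36] F [ 0.4 -0.1 -4.4] T [ 0.   -0.01  0.02] w 25.3
```

View pics/s13.png

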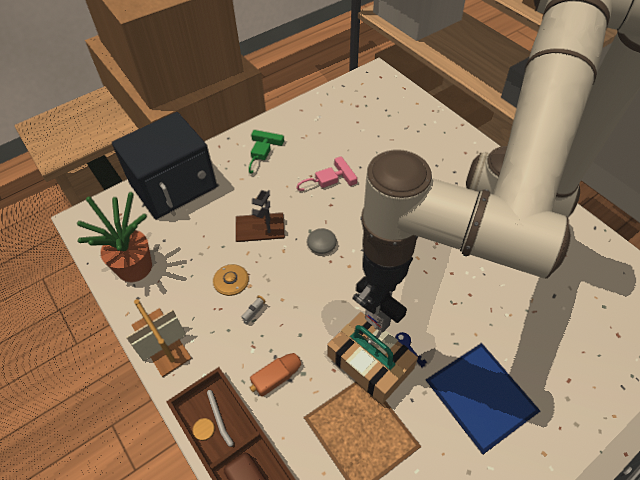

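apply_moves:
  plan: [1,0.003,0.007,0,0,1,0.007,0.013,0,0,1,0.012,0.019,0,0,1,0.018,0.025,0,0,1,0.024,0.031,0,0,1,0.03,0.037,0,0,1,0.036,0.042,0,0,1,0.042,0.047,0,0]

```text
clock: 15.05
position: [563.0, 164.4, 278.2]
ee_rot: [0.763, -0.646, 0.0, -0.0]
contact_force: [0.5, 1.1, -4.3]
gripper_width: 24.8
```

apply_moves:
  plan: [1,0.006,0.005,0,0,1,0.012,0.01,0,0,1,0.018,0.015,0,0,1,0.024,0.02,0,0,1,0.03,0.025,0,0,1,0.036,0.03,0,0,1,0.042,0.035,0,0,1,0.048,0.039,0,0]

```text
clock: 15.72
position: [610.9, 203.5, 278.2]
ee_rot: [0.763, -0.646, -0.0, -0.0]
contact_force: [-0.1, 0.9, -5.1]
gripper_width: 25.5
```

apply_moves:
  plan: [1,0.005,0.004,0,0,1,0.009,0.007,0,0,1,0.013,0.011,0,0,1,0.016,0.013,0,0,1,0.017,0.014,0,0,1,0.017,0.014,0,0,1,0.017,0.014,0,0,1,0.017,0.014,0,0]

```text
clock: 16.38
position: [627.0, 216.6, 278.5]
ee_rot: [0.763, -0.646, -0.0, 0.0]
contact_force: [-0.4, -0.4, -5.3]
gripper_width: 25.2
```

```bash
python3 st.py; cat > pc.py <<'E'
from bench import arm
from h import *
import sys
d=arm.get_image("scene"); np.savez("scene2.npz",**d); crop(d,280,200,480,400 if len(sys.argv)<3 else 470,3,sys.argv[1])
C=cloud(d); X,Y,Z=C[...,0],C[...,1],C[...,2]; col=d["color"].astype(int)
m=(abs(X-628)<110)&(abs(Y-217)<120)&(Z>52)&(Z<100)&(col[...,0]>col[...,2]+30); Q=C[m]
r=cv2.minAreaRect(Q[:,:2].astype(np.float32)); print(r,np.percentile(Q[:,2],[5,50,95]))
m=(abs(X-628)<90)&(abs(Y-217)<90)&(Z>106)&(Z<160)&(col[...,1]>col[...,0]+15); Q=C[m]; print("bar",cv2.minAreaRect(Q[:,:2].astype(np.float32)),np.percentile(Q[:,2],95))
E
python3 pc.py s14.png 1
```

```text
t 16.38 pos [627.  216.6 278.5] yaz -170.5 zt [-0.  0. -1.] J [ 0.58  0.43  0.19 -0.   -1.33 -0.41] F [-0.4 -0.4 -5.3] T [-0.02 -0.02  0.04] w 25.2
((629.8142700195312, 217.5025634765625), (113.90985107421875, 162.91497802734375), 10.481203079223633) [63.95927982 87.49148908 91.22136334]
bar ((635.7054443359375, 219.327880859375), (22.680038452148438, 100.3642349243164), 9.057921409606934) 149.4935134961838
```

View pics/s14.png

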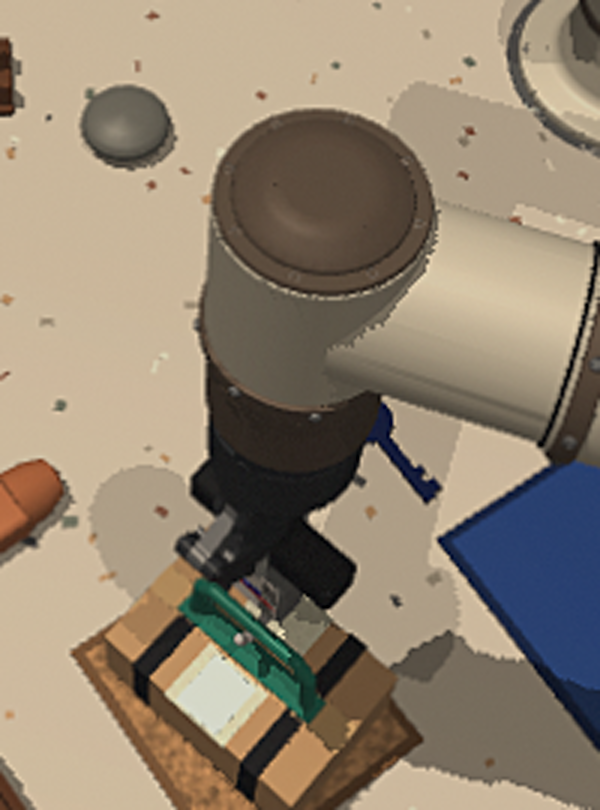

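Over the mat: box centre (629.8, 217.5) against mat centre (630.3, 218) in the same camera. Lowering gently.

apply_moves:
  plan: [1,0,0,-0.002,0,1,0,0,-0.005,0,1,0,0,-0.009,0,1,0,0,-0.013,0,1,0,0,-0.016,0,1,0,0,-0.019,0,1,0,0,-0.022,0,1,0,0,-0.025,0]

```text
clock: 17.1
position: [627.3, 216.8, 253.0]
ee_rot: [0.763, -0.646, 0.0, -0.0]
contact_force: [-0.1, 0.5, -4.5]
gripper_width: 25.4
```

apply_moves:
  plan: [1,0,0,-0.004,0,1,0,0,-0.008,0,1,0,0,-0.013,0,1,0,0,-0.018,0,1,0,0,-0.024,0,1,0,0,-0.03,0,1,0,0,-0.036,0,1,0,0,-0.041,0]

```text
clock: 17.77
position: [627.1, 216.7, 211.5]
ee_rot: [0.763, -0.646, -0.0, 0.0]
contact_force: [-0.4, 0.8, -2.1]
gripper_width: 25.7
```

```bash
python3 st.py; python3 pc.py s15.png 1
```

```text
t 17.77 pos [627.1 216.7 211.5] yaz -170.5 zt [-0. -0. -1.] J [ 0.58  0.46  0.08 -0.   -1.19 -0.41] F [-0.4  0.8 -2.1] T [-0.03  0.02  0.03] w 25.7
((630.5197143554688, 216.16839599609375), (111.2352294921875, 162.69110107421875), 10.333967208862305) [59.57387942 63.73063877 67.12550394]
bar ((627.737548828125, 233.03695678710938), (9.0421142578125, 64.70113372802734), 8.77804183959961) 124.62904057664188
```

View pics/s15.png

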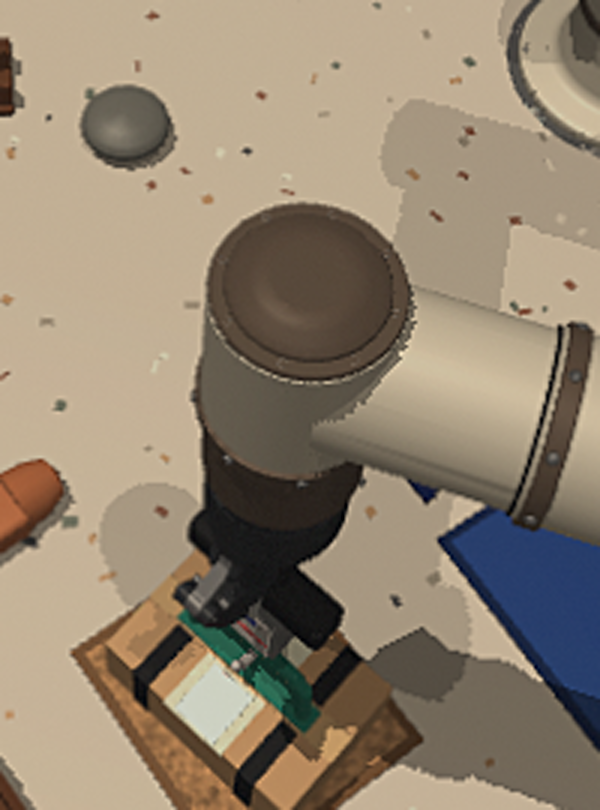

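The parcel stands on the mat (top at 63.7 mm) and the hook is off load, about 29 mm below the bar. Backing the hook out.

apply_moves:
  plan: [1,-0.004,-0.0007,0,0,1,-0.01,-0.0017,0,0,1,-0.017,-0.0029,0,0,1,-0.024,-0.004,0,0,1,-0.031,-0.0052,0,0,1,-0.038,-0.0063,0,0,1,-0.045,-0.0075,0,0,1,-0.052,-0.0087,0,0]

```text
clock: 18.48
position: [574.4, 208.0, 212.6]
ee_rot: [0.763, -0.646, 0.0, -0.0]
contact_force: [-0.1, -0.4, -2.8]
gripper_width: 25.2
```

```bash
python3 st.py; python3 pc.py s16.png 1
```

```text
t 18.48 pos [574.4 208.  212.6] yaz -170.5 zt [ 0.  0. -1.] J [ 0.61  0.37 -0.06  0.   -1.14 -0.45] F [-0.1 -0.4 -2.8] T [-0.02  0.02  0.02] w 25.2
((629.4009399414062, 216.37635803222656), (113.54745483398438, 161.81298828125), 9.884145736694336) [60.08625006 63.79713499 67.10397019]
bar ((630.0184326171875, 217.50364685058594), (10.451520919799805, 96.20675659179688), 8.696322441101074) 125.32571184409376
```

View pics/s16.png

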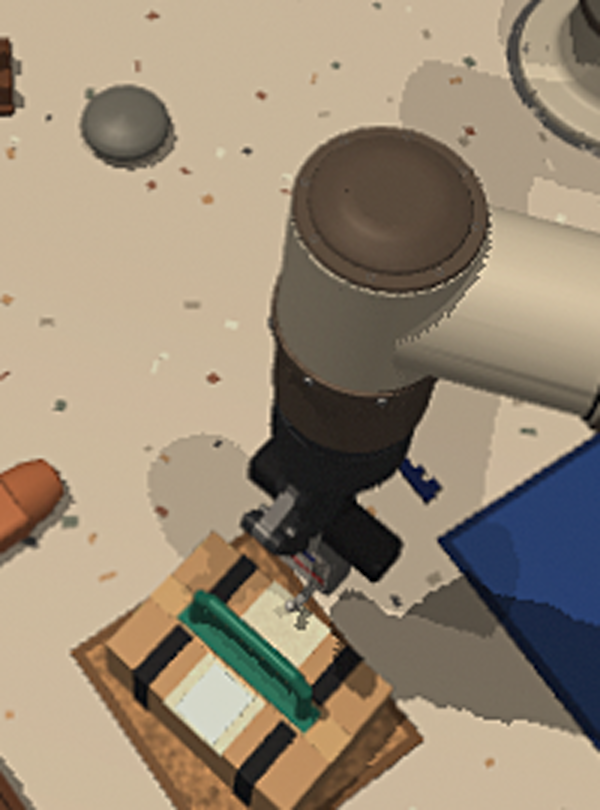

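Hook is free (crop (295,605)) and the parcel is undisturbed. Up and back to the rest.

apply_moves:
  plan: [1,-0.004,0,0.012,0,1,-0.008,0,0.026,0,1,-0.01,-0.001,0.042,0,1,-0.012,-0.002,0.06,0,1,-0.015,-0.003,0.074,0,1,-0.018,-0.008,0.078,0,1,-0.02,-0.018,0.078,0,1,-0.02,-0.033,0.078,-1]

```text
clock: 19.2
position: [554.5, 174.8, 290.0]
ee_rot: [0.758, -0.653, -0.0, 0.0]
contact_force: [-0.3, -0.5, -2.6]
gripper_width: 25.0
```

apply_moves:
  plan: [1,-0.002,-0.022,0,-1.6,1,-0.004,-0.044,0,-3.2,1,-0.006,-0.066,0,-4.8,1,-0.008,-0.088,0,-6.4,1,-0.01,-0.11,0,-8,1,-0.011,-0.132,0,-9.6,1,-0.013,-0.154,0,-11.2,1,-0.015,-0.176,0,-13]

```text
clock: 19.87
position: [538.9, -3.3, 289.0]
ee_rot: [-0.678, 0.735, 0.001, -0.001]
contact_force: [0.9, -0.5, -1.3]
gripper_width: 25.1
```

apply_moves:
  plan: [1,-0.002,-0.022,0,-1.6,1,-0.004,-0.044,0,-3.2,1,-0.006,-0.066,0,-4.8,1,-0.008,-0.088,0,-6.4,1,-0.01,-0.11,0,-8,1,-0.011,-0.132,0,-9.6,1,-0.013,-0.154,0,-11.2,1,-0.015,-0.176,0,-13]

```text
clock: 20.53
position: [523.6, -179.0, 289.0]
ee_rot: [-0.59, 0.807, 0.001, -0.001]
contact_force: [0.2, 0.2, -1.0]
gripper_width: 25.3
```

```bash
python3 st.py
```

```text
t 20.53 pos [ 523.6 -179.   289. ] yaz 162.3 zt [-0.003  0.    -1.   ] J [-0.04  0.23 -0.07 -0.   -1.27 -0.27] F [ 0.2  0.2 -1. ] T [ 0.04 -0.06  0.03] w 25.3
```

apply_moves:
  plan: [1,-0.003,-0.03,0,-2,1,-0.006,-0.06,0,-4.5,1,-0.008,-0.09,0,-7,1,-0.011,-0.12,0,-9.5,1,-0.013,-0.15,0,-11.5,1,-0.015,-0.175,0,-13.2,1,-0.015,-0.187,0,-14.2,1,-0.015,-0.187,0,-14.2]

```text
clock: 21.2
position: [508.4, -366.8, 288.3]
ee_rot: [-0.485, 0.875, 0.001, -0.001]
contact_force: [0.2, 0.7, -1.1]
gripper_width: 25.2
```

apply_moves:
  plan: [1,0,0,0,0,1,0,0,0,0]

```text
clock: 21.37
position: [509.6, -363.5, 289.7]
ee_rot: [-0.487, 0.873, 0.001, -0.0]
contact_force: [-0.2, -0.3, -2.4]
gripper_width: 25.4
```

```bash
python3 st.py;  python3 - <<'E'
from bench import arm
from h import *
d=arm.get_image("scene"); np.savez("scene2.npz",**d); crop(d,170,60,340,255,4,"s17.png")
E
```

```text
t 21.37 pos [ 509.6 -363.5  289.7] yaz 148.3 zt [-0.001  0.001 -1.   ] J [-0.36  0.36  0.11 -0.   -1.33 -0.19] F [-0.2 -0.3 -2.4] T [ 0.04 -0.03 -0.02] w 25.4
```

View pics/s17.png

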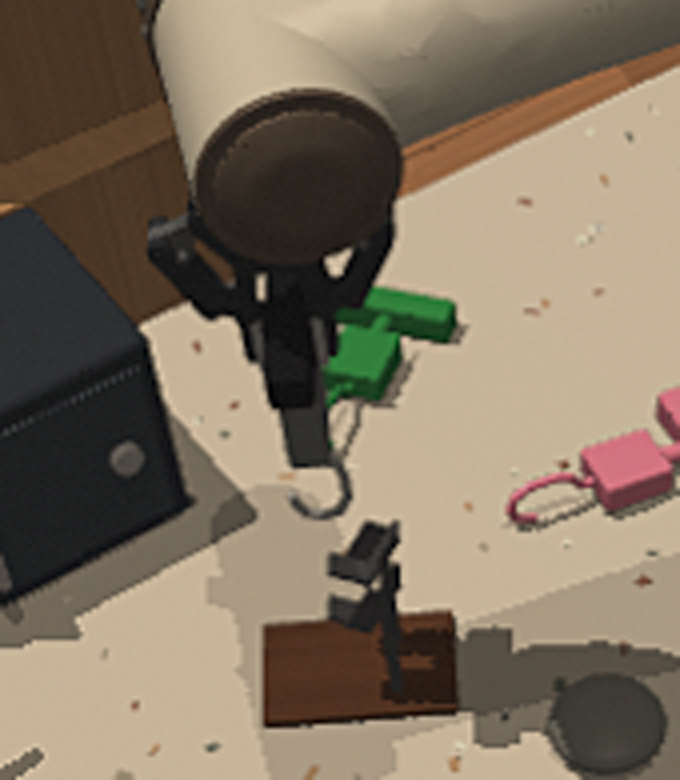

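apply_moves:
  plan: [1,0,-0.0015,-0.02,0,1,0,-0.0015,-0.04,0,1,0,-0.0015,-0.06,0,1,0,-0.0015,-0.075,0,1,-0.001,-0.001,-0.088,0,1,-0.003,0.0005,-0.098,0,1,-0.004,0.001,-0.105,0,1,-0.004,0.001,-0.105,0]

```text
clock: 22.08
position: [505.4, -361.7, 184.0]
ee_rot: [-0.487, 0.873, 0.001, -0.001]
contact_force: [-0.4, 0.1, -1.5]
gripper_width: 25.5
```

```bash
python3 st.py;  python3 - <<'E'
from bench import arm
from h import *
d=arm.get_image("scene"); np.savez("scene2.npz",**d); crop(d,210,120,340,255,5,"s18.png")
E
```

```text
t 22.08 pos [ 505.4 -361.7  184. ] yaz 148.3 zt [-0.003  0.002 -1.   ] J [-0.36  0.42 -0.07 -0.   -1.09 -0.19] F [-0.4  0.1 -1.5] T [-0.01 -0.01 -0.06] w 25.5
```

View pics/s18.png

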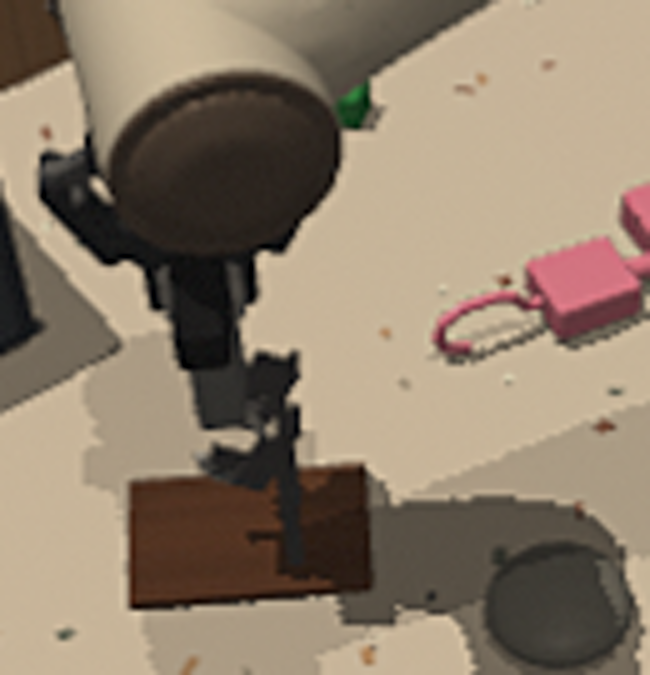

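apply_moves:
  plan: [1,-0.001,0.0004,-0.006,0,1,-0.002,0.0008,-0.012,0,1,-0.003,0.0012,-0.017,0,1,-0.004,0.0016,-0.021,0,1,-0.0042,0.0018,-0.024,0,1,-0.0042,0.0018,-0.0255,0,1,-0.0042,0.0018,-0.0255,0]

```text
clock: 22.72
position: [501.9, -361.1, 159.4]
ee_rot: [-0.487, 0.873, 0.0, -0.0]
contact_force: [0.5, 0.9, -2.0]
gripper_width: 25.3
```

```bash
python3 st.py;  python3 - <<'E'
from bench import arm
from h import *
d=arm.get_image("scene"); np.savez("scene2.npz",**d); crop(d,210,120,340,255,5,"s19.png")
E
```

```text
t 22.72 pos [ 501.9 -361.1  159.4] yaz 148.3 zt [-0.001  0.    -1.   ] J [-0.36  0.43 -0.11 -0.   -1.03 -0.19] F [ 0.5  0.9 -2. ] T [-0.02 -0.01 -0.01] w 25.3
```

View pics/s19.png

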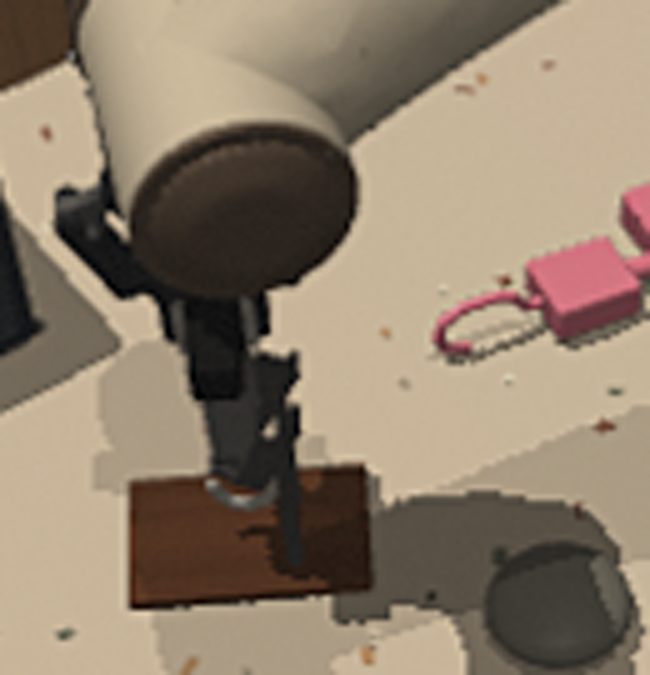

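apply_moves:
  plan: [1,-0.0007,0.001,-0.0015,0,1,-0.0007,0.001,-0.0025,0,0.3,-0.0007,0.001,-0.0025,0,0.2,-0.003,0.0025,-0.0025,0,0.2,-0.005,0.0038,-0.003,0,0.15,-0.007,0.005,-0.003,0,0.1,-0.009,0.0065,-0.004,0,0.1,-0.009,0.0065,-0.004,0]

```text
clock: 23.43
position: [492.4, -354.2, 155.6]
ee_rot: [-0.487, 0.873, 0.0, -0.0]
contact_force: [-0.0, 0.6, 0.6]
gripper_width: 38.2
```

```bash
python3 st.py;  python3 - <<'E'
from bench import arm
from h import *
d=arm.get_image("scene"); np.savez("scene2.npz",**d); crop(d,210,120,340,255,5,"s20.png")
E
```

```text
t 23.43 pos [ 492.4 -354.2  155.6] yaz 148.3 zt [-0.001  0.    -1.   ] J [-0.36  0.42 -0.14 -0.   -1.01 -0.2 ] F [-0.   0.6  0.6] T [ 0.07  0.17 -0.01] w 38.2
```

View pics/s20.png

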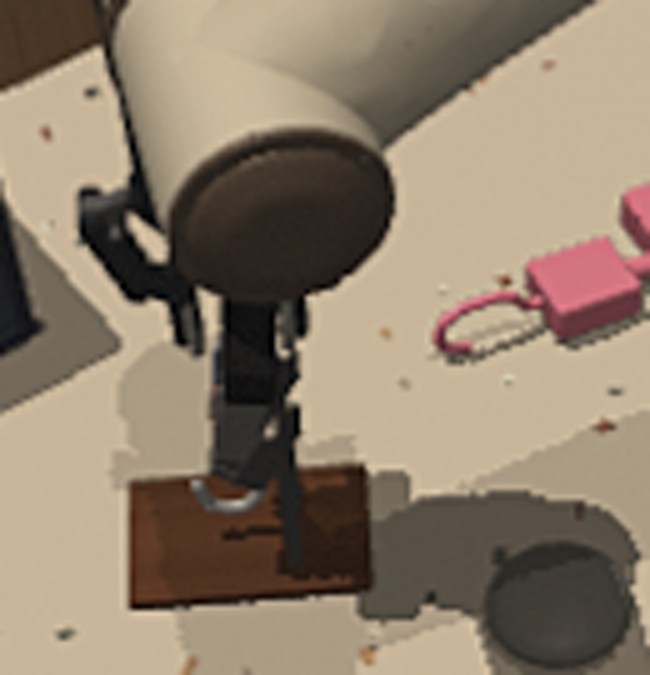

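apply_moves:
  plan: [0,-0.004,0.0025,-0.002,0,0,-0.0084,0.005,-0.005,0,0,-0.012,0.0075,-0.007,0,0,-0.016,0.01,-0.009,0,-0.1,-0.02,0.0125,-0.01,0,-0.2,-0.0254,0.0155,-0.012,0,-0.2,-0.0254,0.0155,-0.012,0,-0.2,-0.0254,0.0155,-0.012,0]

```text
clock: 24.15
position: [467.5, -339.0, 144.0]
ee_rot: [-0.487, 0.873, -0.0, 0.0]
contact_force: [0.6, 0.5, 0.3]
gripper_width: 51.4
```

```bash
python3 st.py;  python3 - <<'E'
from bench import arm
from h import *
d=arm.get_image("scene"); np.savez("scene2.npz",**d); crop(d,210,120,340,255,5,"s21.png")
E
```

```text
t 24.15 pos [ 467.5 -339.   144. ] yaz 148.3 zt [ 0. -0. -1.] J [-0.35  0.38 -0.23  0.   -0.96 -0.21] F [0.6 0.5 0.3] T [ 0.02 -0.02 -0.02] w 51.4
```

View pics/s21.png

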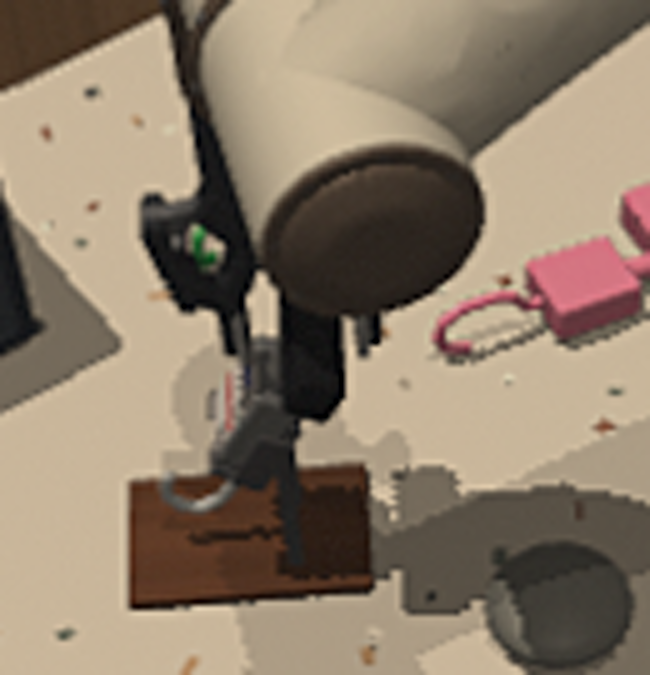

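Scale is lying back in its rest, and no force remains on the gripper. Straight up, then clear of the view to check.

apply_moves:
  plan: [-0.25,0,0,0.01,0,-0.25,0,0,0.025,0,-0.3,0,0,0.045,0,-0.3,0,0,0.07,0,-0.3,0,0,0.1,0,-0.3,0,0,0.13,0,-0.3,0,0,0.16,0,-0.3,0,0,0.16,0]

```text
clock: 24.87
position: [470.2, -341.2, 312.5]
ee_rot: [-0.487, 0.873, -0.007, 0.004]
contact_force: [0.7, -0.6, 1.4]
gripper_width: 55.2
```

apply_moves:
  plan: [-0.3,-0.005,0.035,0,2,-0.3,-0.01,0.07,0,4,-0.3,-0.01,0.105,0,6,-0.3,-0.01,0.14,0,8,-0.3,-0.01,0.175,0,10,-0.3,-0.01,0.21,0,12,-0.3,-0.01,0.245,0,14,-0.3,-0.01,0.27,0,16]

```text
clock: 25.53
position: [457.6, -66.9, 304.9]
ee_rot: [-0.605, 0.796, -0.0, 0.001]
contact_force: [0.9, -0.8, -0.3]
gripper_width: 55.6
```

apply_moves:
  plan: [-0.3,-0.01,0.035,0,2,-0.3,-0.02,0.07,0,4,-0.3,-0.03,0.09,0,6,-0.3,-0.04,0.1,0,8,-0.3,-0.04,0.1,0,8,-0.3,-0.04,0.1,0,8]

```text
clock: 26.03
position: [417.7, 31.3, 304.7]
ee_rot: [-0.658, 0.753, -0.0, 0.001]
contact_force: [0.3, -0.2, 0.1]
gripper_width: 55.6
```

```bash
python3 st.py; python3 - <<'E'
from bench import arm
from h import *
d=arm.get_image("scene"); np.savez("sceneF.npz",**d); cv2.imwrite("pics/fs.png",d["color"][:,:,::-1])
t=arm.get_image("top"); np.savez("topF.npz",**t); cv2.imwrite("pics/ft.png",t["color"][:,:,::-1])
E
sed 's/scene0/sceneF/;s/top0/topF/' fit2.py > f3.py; python3 f3.py | grep -v " 57\| 59\| 60"; python3 pc.py x.png 1
```

```text
t 26.03 pos [417.7  31.3 304.7] yaz 172.4 zt [ 0.002  0.001 -1.   ] J [ 0.47 -0.03 -0.33  0.   -1.27 -0.6 ] F [ 0.3 -0.2  0.1] T [-0.01 -0.02  0.  ] w 55.6
top 58 along -92.3 7.5 cross 555.3 589.0
((629.095703125, 216.3074951171875), (113.34391021728516, 161.87454223632812), 9.76253890991211) [59.96607166 63.88968644 67.19500853]
bar ((629.4633178710938, 218.3585968017578), (10.459174156188965, 96.30512237548828), 9.276408195495605) 125.67938645650841
```

View pics/fs.png

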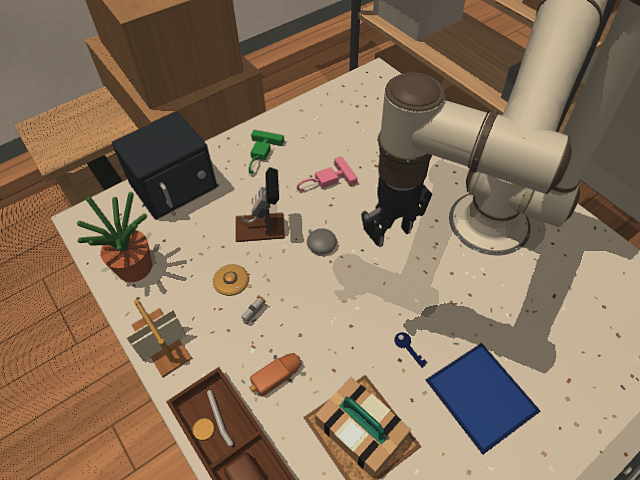

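View pics/ft.png

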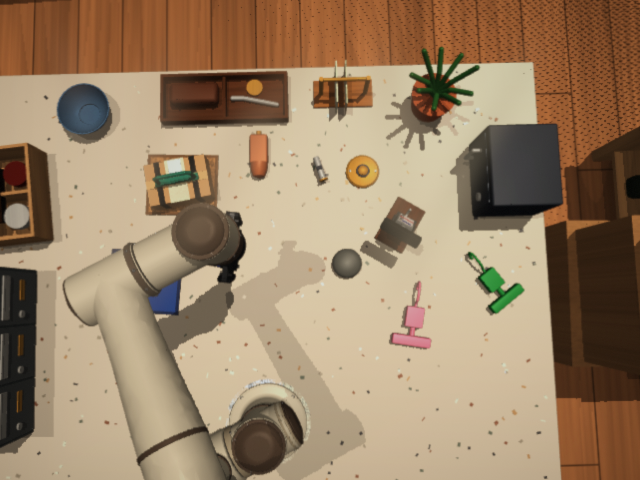

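```bash
python3 f3.py; python3 - <<'E'
from h import *
a=load("scene0.npz")["color"][150:255,220:340];b=load("sceneF.npz")["color"][150:255,220:340]
cv2.imwrite("pics/cmp.png",cv2.resize(np.hstack([a,b])[:,:,::-1],None,fx=3.3,fy=3.3,interpolation=cv2.INTER_CUBIC))
E
```

```text
top 57 along -82.4 17.6 cross 555.2 589.5
top 58 along -92.3 7.5 cross 555.3 589.0
top 59 along -102.3 -2.4 cross 554.8 588.7
top 60 along -112.3 -12.2 cross 553.2 586.2
zs percent [-137.5 -119.  -115.5 -113.3] xs [568.7 584.4 593.2 594.2]
pred z+13 -117.58701191280224 x 570.1998130055277 596.1998130055277 along -41.32808282515617 cross 574.4127345123861 h [ 0.85081111 -0.52547165  0.        ]
scene 57 along -78.2 24.0 cross 559.5 591.1
scene 58 along -88.1 13.8 cross 559.5 590.0
scene 59 along -98.0 3.6 cross 557.9 589.5
scene 60 along -107.8 -6.5 cross 556.2 589.4
zs percent [-140.9 -121.  -117.9 -115.9] xs [571.3 587.4 596.2 597.2]
pred z+13 -117.58701191280224 x 570.1998130055277 596.1998130055277 along -41.32808282515617 cross 574.4127345123861 h [ 0.85081111 -0.52547165  0.        ]
```

View pics/cmp.png

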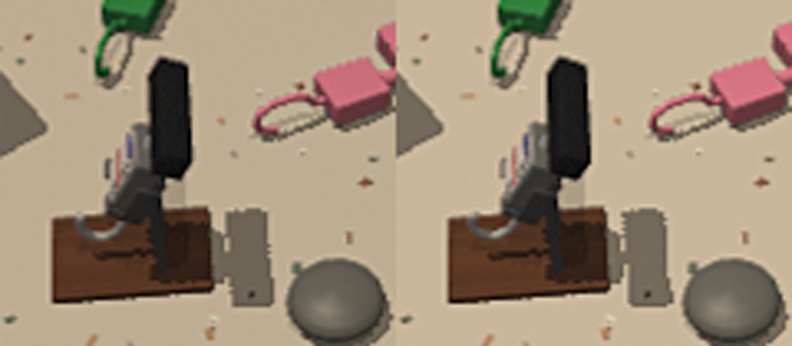

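The scale lies as it did at the start: before and after crops match to about 2 mm at the grip. Handing in.

```bash
python3 - <<'E'
from bench import arm
print(arm.job_done())
E
```

```text
the job is handed in; nothing more can be done
None
```

The parcel read about 300–350 g, so it now stands on the cork letter-post mat. The scale is back in its rest, and I handed the job in at about 26 s. No verdict was reported.

**What I did**
- **Taking the scale:** the tool cannot tilt, so I tipped the scale upright in its rest with one finger, then clamped the bar flat (25.5 mm opening).
- **Weighing:** I held the parcel about 27 mm up and still for about 2 s. The pointer showed roughly 16 mm (about 320 g), and the extra wrist force of about 3 N agreed. The reading is coarse, but well under 500 g.
- **Placing and returning:** I carried the parcel slowly to the cork mat, set it down, unhooked the scale and leaned it back in its rest.

**Last checks**
- **Parcel:** centre at (629, 216) mm against the mat's (630, 218) in the same camera. The top is at 63.9 mm where 64 is expected, so it stands flat.
- **Scale:** both cameras put the grip within about 2 mm of its starting place. The before and after pictures match in tilt.
- **Bystanders:** the doorbell, lock cylinder, key, stone and cedar block look unmoved in the final pictures. I checked this by eye and did not measure it.
- **Robot:** the gripper was well clear of everything and showed no contact force.
- **Disagreement:** the two cameras differed by about 4–5 mm on the same points. I worked from their average and from relative measurements.

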